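# Put the washed spatulas back in their tray

### The job

Put the three flat-headed silicone spatulas away in the wooden tray: lay each one flat in the steel cradle made for its length, in line with the cradle and centred in it between the end lips, head at either end. The two round-headed spoons do not belong there: leave them where they lie.

Things in the scene. Friction and masses are not known exactly. Their poses are not given: they have to be found in the camera images.
- spatula_small: small spatula, 150 mm long, lying flat: wooden handle 100 long, 18 wide, 20 tall, flat underside; flat rectangular dark-grey silicone head 50 long, 32 wide, 11 thick. Origin: middle of its whole length, on the underside; here it is plain handle, near the centre of mass, good to grip across. x along the tool to the head, z up.
- spatula_medium: medium spatula, 185 mm long, lying flat: wooden handle 127 long, 18 wide, 20 tall, flat underside; flat rectangular dark-grey silicone head 58 long, 38 wide, 11 thick. Origin: middle of its whole length, on the underside; here it is plain handle, near the centre of mass, good to grip across. x along the tool to the head, z up.
- spatula_large: large spatula, 220 mm long, lying flat: wooden handle 154 long, 18 wide, 20 tall, flat underside; flat rectangular dark-grey silicone head 66 long, 44 wide, 11 thick. Origin: middle of its whole length, on the underside; here it is plain handle, near the centre of mass, good to grip across. x along the tool to the head, z up.
- cradle_small: steel cradle for the small spatula, fixed in the low dark-wood tray (276 x 240, rim 12 high, fixed): plate 64 wide, 4 thick, a lip across each end, 174 mm apart, 6 high above the plate; sides open. Three lie parallel, 74 apart, in any order. Origin: centre of plate's underside, 6 above the ledge (spatula undersides rest 10 above the ledge). x along, y across, z up.
- cradle_medium: steel cradle for the medium spatula, fixed in the low dark-wood tray (276 x 240, rim 12 high, fixed): plate 64 wide, 4 thick, a lip across each end, 209 mm apart, 6 high above the plate; sides open. Three lie parallel, 74 apart, in any order. Origin: centre of plate's underside, 6 above the ledge (spatula undersides rest 10 above the ledge). x along, y across, z up.
- cradle_large: steel cradle for the large spatula, fixed in the low dark-wood tray (276 x 240, rim 12 high, fixed): plate 64 wide, 4 thick, a lip across each end, 244 mm apart, 6 high above the plate; sides open. Three lie parallel, 74 apart, in any order. Origin: centre of plate's underside, 6 above the ledge (spatula undersides rest 10 above the ledge). x along, y across, z up.
- spoon_a: look-alike that stays where it lies: spoon with the same wooden handle (18 mm wide, 20 mm tall) but a round hollow dark-grey silicone head, 52 mm across and 12 mm high; 185 mm long overall. Origin: middle of its length, on the underside; x towards the head, z up.
- spoon_b: look-alike that stays where it lies: spoon with the same wooden handle (18 mm wide, 20 mm tall) but a round hollow dark-grey silicone head, 52 mm across and 12 mm high; 200 mm long overall. Origin: middle of its length, on the underside; x towards the head, z up.
Mind the look-alikes: they are no part of the job. Leave any yellow look-alike of the spatula_large alone. What is shaped like the spatula_small but yellow is not meant.

How it is judged:
At the end, for the whole second after the job is handed in: Each spatula lies released and at rest in the cradle of its own size: centre within 12 mm of the cradle's centre along and across, flat on the plate (underside within 3 mm of it, tilt under 0.05 rad), in line within 0.17 rad, either way round (x of spatula_small in the frame of cradle_small between -0.012 and 0.012 m and y of spatula_small in the frame of cradle_small between -0.012 and 0.012 m and z of spatula_small in the frame of cradle_small between 0.001 and 0.007 m and angle between each of spatula_small, spatula_medium, spatula_large's own z axis and vertical below 0.05 rad and angle between the x axis of spatula_small and the x axis of cradle_small, either way round below 0.17 rad and linear speed of each of spatula_small, spatula_medium, spatula_large below 0.01 m/s and angular speed of each of spatula_small, spatula_medium, spatula_large below 0.1 rad/s and x of spatula_medium in the frame of cradle_medium between -0.012 and 0.012 m and y of spatula_medium in the frame of cradle_medium between -0.012 and 0.012 m and z of spatula_medium in the frame of cradle_medium between 0.001 and 0.007 m and angle between the x axis of spatula_medium and the x axis of cradle_medium, either way round below 0.17 rad and x of spatula_large in the frame of cradle_large between -0.012 and 0.012 m and y of spatula_large in the frame of cradle_large between -0.012 and 0.012 m and z of spatula_large in the frame of cradle_large between 0.001 and 0.007 m and angle between the x axis of spatula_large and the x axis of cradle_large, either way round below 0.17 rad); the robot touches nothing.
It fails at once if the spoon a is moved by more than 20 mm (distance of spoon_a from where it was at the start of the episode above 0.02 m).
It fails at once if the spoon b is moved by more than 20 mm (distance of spoon_b from where it was at the start of the episode above 0.02 m).
It also fails if it takes over 86 s, if anything falls off the work surface, if the arm or the gripper's body presses on something with over 40 N, if the wrist force passes 120 N, or if a joint passes its speed limit or range.

### The arm

A 6-joint arm with a two-finger parallel gripper is mounted at the origin on the work surface. World frame = base frame: x ahead of the robot, y to its left, z up, the work surface at z = 0. Lengths are in m, angles in rad, forces in N, time in s.
With the tool pointing down it reaches from about 0.35 to 0.775 m from the base axis. Payload 7.3 kg.
Tool frame: the origin (TCP) lies at the very end of the fingers, on their centre line; the grasp point (between the pads) lies 19 mm behind it; x points along the fingers, y is the direction in which the jaws open and shut, and the axes are right-handed (so a half turn about x gives the same grasp; the last joint's range is limited). The gripper opens to 92 mm and grips with 3 to 60 N. Pads are 19 mm wide; open, the fingers measure 130 mm over their backs; the gripper's body (75 mm by 190 mm) begins 47 mm behind the grasp point.
Start: joints at [-1.486, 0.342, 1.524, -0, 1.275, -0.146], TCP at [0.12, -0.511, 0.203] pointing down, gripper open.
Joint ranges: [-2.53, 2.53], [-0.77, 2.02], [0.04, 2.7], [-1, 4.14], [0.28, 2.66], [-3.11, 3.11]. Speed limits (rad/s): [2.57, 2.57, 3.14, 3.14, 3.14, 3.14].

### API

Orientations are given as [roll, pitch, yaw] about the fixed x, y, z axes, in that order (R = Rz(yaw) Ry(pitch) Rx(roll)).
In Python, from cell import observe, vision, job gives the robot as it stands.
- The arm moves only by the tool send_rows, never from a script. Its argument "motion" is a list of rows, each an object with "hand": the opening, from -1 (shut) to 1 (fully open), so that 0 is half open; "slide": the shift along the tool's x, y, z in mm, a list of three; "spin": the turn about the tool's x in rad. In form: [{"hand": hand, "slide": [tx, ty, tz], "spin": spin}, ...]. A call has 1 to 8 rows; each row shifts and turns the pose as measured when the row begins, along the tool's axes as they then stand; what a row does not reach is not made up. A row lasts 1/10 s, in which the tool goes at most 50 mm and 8.59 degrees, less where a joint would pass 70% of its speed; a pose out of reach is approached as far as the arm can. A call with a gripper value outside its range is refused whole. The fingers move at their own pace and stop on an object; "grip_force" is the grip in N (left out, the last holds). Time passes only in rows, so rows that do not move let the fingers close. It gives the time, the measured TCP pose, the force and the opening at its end, in the units of the state.
- observe(): the state, without advancing time (a new reading comes with each control period).
- vision.read_camera(name): name is "scene" or "top"; returns a dict with "pixels" (384x512x3 uint8, blue, green, red), "range_z" (384x512 float32, m along the optical axis (not along the pixel's ray), 0 where there is no reading), "fx", "fy", "cx", "cy" (pixels), "world_from_camera" (4x4, takes a point from camera to world coordinates). Camera axes: x right, y down, z forward; pixel columns grow to the right and rows downward; lengths in m; the calibration is good to about 2 mm. A picture is of the moment at which its call begins.
- job.hand_in(): hands the job in, once; it reports no verdict.
Trained networks look in a picture, given as the dict that the camera call returned (one of the last four; its "shot" number tells which), for a name from the list of things; names that differ only in an ending like _2 or _b are one class to them, and where a whole thing is asked for, a point or a joint stands for the part that bears it (a point fixed in the world has none). Each returns a list of dicts, best first, with "conf" (0 to 1); they miss things now and then, are a little off and sometimes report something else, mostly with a low value. They report only what shows in the picture. A call takes as long as a camera call. They do not tell look-alikes from the thing itself.
- vision.search_frame(picture, thing): "uv" ([column, row] in pixels, amid what is visible of it).
- vision.cut_out(picture, thing): "mask" (384x512 bool, what is visible of it) and "uv" ([column, row] in pixels, amid what is visible of it).
The state is a dict: "time": time; "qpos": joint angles; "qvel": joint speeds; "joint_efforts": joint torques, N m; "tool_pos": TCP position; "tool_rot": TCP orientation; "contact_force": force on the tool from outside, world axes, zero at the start; "torque": the same for the moment, N m; "opening": finger opening in m.
Only numpy, scipy, OpenCV 4.12 (cv2) and the standard library are available. Lean on these libraries where they do the work, as an engineer would, in place of code of your own. Each camera call takes 0.05 s, during which the arm holds its last target.

## Working session

There is one attempt and no reset: what is moved stays moved. The work goes in short steps, Python scripts to look and compute and a tool call to move; the robot and the scene stay as the last step left them, time stands still between calls to the robot, and variables do not carry over. Pictures are saved under pics/ and viewed, and the job is handed in when it is done.

Besides the shell and the picture viewer there is one more tool, called after "Call:" by a JSON object that holds its "name" and its "arguments". send_rows: Moves the arm, as the interface text tells. Its arguments: {"type":"object","properties":{"motion":{"type":"array","items":{"type":"object","properties":{"hand":{"type":"number"},"slide":{"type":"array","items":{"type":"number"}},"spin":{"type":"number"}}}},"grip_force":{"type":"number"}},"required":["motion"]}

```bash
mkdir -p pics; ls; python3 - <<'E'
from cell import observe, vision, job
import cv2, numpy as np, pickle
print(observe())
for n in ["scene","top"]:
    p=vision.read_camera(n)
    pickle.dump(p,open(f'{n}0.pkl','wb'))
    cv2.imwrite(f'pics/{n}0.png',p['pixels'])
    print(n,p['fx'],p['fy'],p['cx'],p['cy'],p['world_from_camera'],p.keys())
E
```

```text
pics
{'time': 0.0, 'qpos': array([-1.48597303e+00,  3.42709644e-01,  1.52501399e+00, -2.80835867e-05,
        1.27537329e+00, -1.45977970e-01]), 'qvel': array([-3.57428068e-04,  7.46113044e-04, -1.83529932e-03, -3.22610898e-04,
       -5.74212165e-04,  6.51257248e-06]), 'joint_efforts': array([ 9.26639805e-04, -4.31243849e+01, -2.44224983e+01,  7.17474218e-02,
        5.58800879e-02, -1.50353062e-04]), 'tool_pos': array([ 0.12008438, -0.51063496,  0.20215282]), 'tool_rot': array([-1.69892398,  1.56929181,  1.67347814]), 'contact_force': array([-0.37694854,  0.16521923, -0.25344608]), 'torque': array([-0.02816814,  0.07521989, -0.02908339]), 'opening': 0.09194409750092161}
scene 356.5579385403877 356.5579385403877 256.37254811092544 194.062165931874 [[ 0.87606082  0.39219938 -0.28053001  0.86190138]
 [ 0.48194009 -0.73128311  0.48265802 -0.62847976]
 [-0.01584868 -0.55803644 -0.82966509  1.09730684]
 [ 0.          0.          0.          1.        ]] dict_keys(['pixels', 'range_z', 'fx', 'fy', 'cx', 'cy', 'world_from_camera', 'shot'])
top 437.0620558224867 437.0620558224867 260.4587362276353 186.38049416489943 [[-0.01518815 -0.9867078   0.16179322  0.2545786 ]
 [-0.99987256  0.01578374  0.00239641 -0.00909335]
 [-0.00491826 -0.16173621 -0.98682177  1.59063432]
 [ 0.          0.          0.          1.        ]] dict_keys(['pixels', 'range_z', 'fx', 'fy', 'cx', 'cy', 'world_from_camera', 'shot'])
```

View pics/scene0.png

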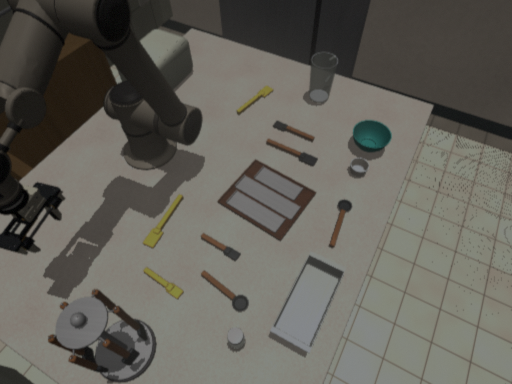

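View pics/top0.png

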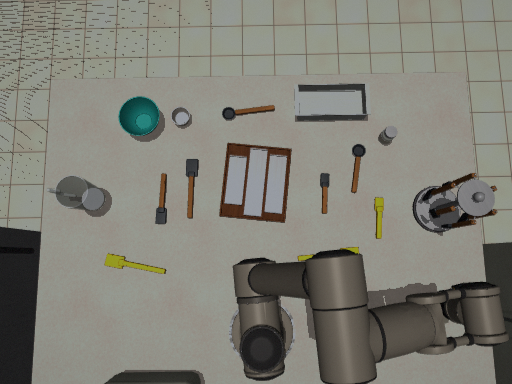

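The top view shows three brown flat-headed spatulas at about (162,198), (191,187) and (324,193). The round spoons are at (248,110) and (357,168), and the yellow look-alikes at (135,264), (330,253) and (379,216). The tray is around (256,183). Next I'll crop in close and measure.

```bash
cat > h.py <<'E'
import numpy as np, cv2, pickle
def pts(p):
    h,w=p['range_z'].shape
    u,v=np.meshgrid(np.arange(w),np.arange(h)); z=p['range_z']
    P=np.stack([(u-p['cx'])/p['fx']*z,(v-p['cy'])/p['fy']*z,z,np.ones_like(z)],-1)
    W=P@p['world_from_camera'].T
    return W[...,:3]
def proj(p,X):
    X=np.atleast_2d(X); c=(np.c_[X,np.ones(len(X))]@np.linalg.inv(p['world_from_camera']).T)
    return np.c_[c[:,0]/c[:,2]*p['fx']+p['cx'],c[:,1]/c[:,2]*p['fy']+p['cy']]
def ray_z(p,uv,z):
    uv=np.atleast_2d(uv)
    d=np.c_[(uv[:,0]-p['cx'])/p['fx'],(uv[:,1]-p['cy'])/p['fy'],np.ones(len(uv))]@p['world_from_camera'][:3,:3].T
    o=p['world_from_camera'][:3,3]
    return o+d*((z-o[2])/d[:,2])[:,None]
E
python3 - <<'E'
from h import *
p=pickle.load(open('top0.pkl','rb'))
im=p['pixels']
c=im[85:235,140:390]; cv2.imwrite('pics/topcrop.png',cv2.resize(c,None,fx=3.2,fy=3.2,interpolation=cv2.INTER_CUBIC))
W=pts(p)
for uv in [(162,180),(162,217),(191,205),(191,168),(324,205),(324,180),(236,182),(258,182),(278,182),(256,150),(247,180),(210,180),(300,190),(340,190),(248,110),(357,168)]:
    print(uv,W[uv[1],uv[0]].round(4))
s=pickle.load(open('scene0.pkl','rb'))
c=s['pixels'][110:320,190:370]; cv2.imwrite('pics/scenecrop.png',cv2.resize(c,None,fx=2.8,fy=2.8,interpolation=cv2.INTER_CUBIC))
E
```

```text
(162, 180) [0.5403 0.3527 0.0263]
(162, 217) [0.4071 0.3541 0.0077]
(191, 205) [0.4477 0.247  0.0207]
(191, 168) [0.5859 0.2497 0.0133]
(324, 205) [ 0.4401 -0.2337  0.021 ]
(324, 180) [ 0.5343 -0.2393  0.0069]
(236, 182) [0.5314 0.0843 0.0102]
(258, 182) [0.5295 0.0035 0.0137]
(278, 182) [ 0.5294 -0.07    0.0078]
(256, 150) [0.6512 0.0092 0.0091]
(247, 180) [0.5381 0.0438 0.0109]
(210, 180) [ 0.5427  0.1813 -0.0025]
(300, 190) [ 0.4991 -0.1503  0.0026]
(340, 190) [ 0.4977 -0.2983 -0.0036]
(248, 110) [0.8028 0.037  0.0206]
(357, 168) [ 0.5749 -0.3602  0.0188]
```

View pics/topcrop.png

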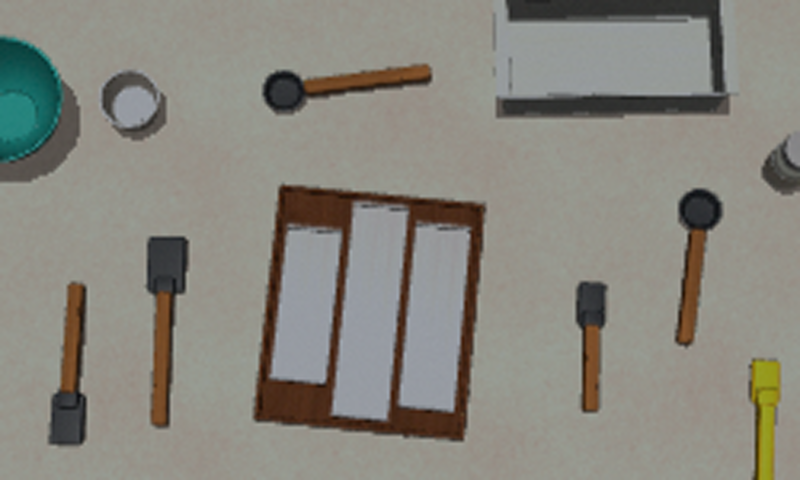

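View pics/scenecrop.png

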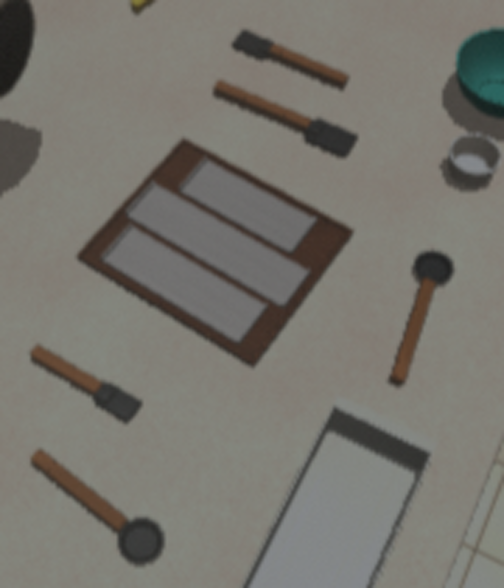

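```bash
cat > meas.py <<'E'
from h import *
def sub(p,roi,f,S=6):
    u0,v0,u1,v1=roi
    c=cv2.resize(p['pixels'][v0:v1,u0:u1],None,fx=S,fy=S,interpolation=cv2.INTER_CUBIC)
    m=f(c.astype(int)).astype(np.uint8)
    n,l,st,ce=cv2.connectedComponentsWithStats(m)
    out=[]
    for i in range(1,n):
        if st[i,4]<60*S*S/1.0: continue
        ys,xs=np.nonzero(l==i)
        uv=np.c_[(xs+.5)/S-.5+u0,(ys+.5)/S-.5+v0]
        out.append(uv)
    return out
def rect(p,uv,z):
    X=ray_z(p,uv,z)[:,:2].astype(np.float32)
    r=cv2.minAreaRect(X*1000); b=cv2.boxPoints(r)
    e=[b[1]-b[0],b[2]-b[1]]; e=e[np.argmax([np.linalg.norm(x) for x in e])]
    a=np.arctan2(e[1],e[0]); a=(a+np.pi/2)%np.pi-np.pi/2
    return np.round(r[0],1),np.round(sorted(r[1]),1),round(a,3),X
E
python3 - <<'E'
from meas import *
for cam,rois in [('top',dict(medL=(150,168,174,228),larg=(182,152,203,223),smal=(316,168,334,218),spA=(218,98,280,124),spB=(346,138,370,198),tray=(214,138,298,228))),
                 ('scene',dict(A=(268,116,318,143),B=(260,136,322,168),C=(196,228,244,262),tray=(214,156,320,240)))]:
    p=pickle.load(open(cam+'0.pkl','rb'))
    for k,r in rois.items():
        print(cam,k)
        if k=='tray':
            # BGR
            for uv in sub(p,r,lambda c:(c[...,2]-c[...,0]<12)&(c.sum(-1)>(400 if cam=='top' else 250))):
                a=rect(p,uv,.010); print('  plate',a[:3])
            for uv in sub(p,r,lambda c:(c[...,2]-c[...,0]>25)|(c.sum(-1)<150)):
                a=rect(p,uv,.012); print('  tray',a[:3])
        else:
            d=lambda c:c.sum(-1)<300 if cam=='top' else c.sum(-1)<230
            for uv in sub(p,r,lambda c:(c[...,2]-c[...,0]>40)|d(c)):
                a=rect(p,uv,.012); print('  whole',a[:3])
            for uv in sub(p,r,lambda c:(c[...,2]-c[...,0]>40)):
                a=rect(p,uv,.018); print('  handle',a[:3])
E
```

```text
top medL
  whole (array([476.2, 356.3]), array([ 41.7, 187.8]), np.float32(-0.022))
  handle (array([504.3, 353.9]), array([ 17.8, 125.2]), np.float32(-0.053))
top larg
  whole (array([511.5, 248.1]), array([ 47.5, 221.8]), np.float32(-0.016))
  handle (array([480.1, 251.7]), array([ 17.5, 152.9]), np.float32(-0.025))
top smal
  whole (array([ 485.8, -235.2]), array([ 34.8, 151.1]), np.float32(-0.088))
  handle (array([ 461.1, -236.1]), array([16.8, 97.4]), np.float32(-0.058))
top spA
  whole (array([795.9,  37.1]), array([ 53.4, 199.8]), np.float32(-1.544))
  handle (array([806.4,  13.5]), array([ 17.7, 148.2]), np.float32(-1.458))
top spB
  whole (array([ 576. , -365.2]), array([ 50.8, 186.9]), np.float32(-0.076))
  handle (array([ 553.2, -355. ]), array([ 18. , 133.4]), np.float32(-0.17))
top tray
  plate (array([531.5,  20.4]), array([298.3, 334.9]), np.float32(-0.016))
  plate (array([532. ,  13.5]), array([ 62.4, 246.3]), np.float32(-0.114))
  plate (array([523.7, -60. ]), array([ 62.3, 212.3]), np.float32(-0.113))
  plate (array([540.5,  87. ]), array([ 62.3, 176.9]), np.float
[... 467 characters left out ...]
p.float32(-0.083))
  handle (array([ 460.5, -236.7]), array([12.8, 93.4]), np.float32(-0.043))
scene tray
  plate (array([485.1,  98.4]), array([192.3, 417.5]), np.float32(0.49))
  plate (array([655.2,  52.7]), array([126.8, 316.7]), np.float32(-1.174))
  plate (array([539.2,  87.5]), array([ 65.3, 178.3]), np.float32(-0.111))
  plate (array([531.1,  13.9]), array([ 65.3, 248.1]), np.float32(-0.115))
  plate (array([521.8, -59.4]), array([ 65.4, 214.9]), np.float32(-0.116))
  plate (array([ 507.7, -168.1]), array([120.2, 260. ]), np.float32(-0.118))
  tray (array([584. , 242.8]), array([40.9, 75.6]), np.float32(-0.04))
  tray (array([577.4,  85.2]), array([ 75.8, 200. ]), np.float32(-0.113))
```

```bash
cat > plan.py <<'E'
import sys
from cell import observe
import numpy as np
from scipy.spatial.transform import Rotation as Ro
def plan(x,y,z,jaw=None):
    s=observe(); R=Ro.from_euler('xyz',s['tool_rot']).as_matrix(); p=s['tool_pos']
    d=(np.array([x,y,z])-p)*1000
    print('t',round(s['time'],2),'pos',(p*1000).round(1),'open',round(s['opening']*1000,1),'F',s['contact_force'].round(1),'q',s['qpos'].round(2))
    yj=np.arctan2(R[1,1],R[0,1]); print('x axis',R[:,0].round(4),'jaw yaw',yj.round(4))
    print('slide now',(R.T@d).round(1))
    if jaw is not None:
        dj=(jaw-yj+np.pi/2)%np.pi-np.pi/2
        # spin about tool x by s: yaw changes by -s (x down)
        sp=-dj; R2=R@Ro.from_rotvec([sp,0,0]).as_matrix()
        print('spin',sp.round(4),'rows',abs(sp)/0.1499,'slide after spin',(R2.T@d).round(1))
if __name__=='__main__': plan(*map(float,sys.argv[1:]))
E
python3 plan.py 0.486 -0.237 0.10 1.511
```

```text
t 0.1 pos [ 120.1 -510.7  202.2] open 91.9 F [ 0.4 -0.5 -1.4] q [-1.49  0.34  1.52  0.    1.28 -0.15]
x axis [-1.0e-04  1.4e-03 -1.0e+00] jaw yaw -1.34
slide now [ 102.6 -182.6 -418.8]
spin 0.2906 rows 1.9384495839049665 slide after spin [ 102.6 -294.9 -348.9]
```

Call:
{"name": "send_rows", "arguments": {"motion": [{"hand":0,"slide":[0,0,0],"spin":0.145},{"hand":0,"slide":[0,0,0],"spin":0.145},{"hand":0,"slide":[5,-30,-35],"spin":0},{"hand":0,"slide":[5,-30,-35],"spin":0},{"hand":0,"slide":[5,-30,-35],"spin":0},{"hand":0,"slide":[5,-30,-35],"spin":0},{"hand":0,"slide":[5,-30,-35],"spin":0},{"hand":0,"slide":[5,-30,-35],"spin":0}], "grip_force": 20}}

```text
time: 0.9
tool_pos: [0.3449, -0.3436, 0.1687]
tool_rot: [-0.99, 1.566, 2.069]
contact_force: [1.4, -1.5, -0.1]
opening: 0.0461
```

```bash
python3 plan.py 0.486 -0.237 0.10 1.511
```

```text
t 0.9 pos [ 344.9 -343.6  168.7] open 46.1 F [ 1.4 -1.5 -0.1] q [-0.94  0.31  1.68  0.    1.16  0.71]
x axis [-0.0021  0.0039 -1.    ] jaw yaw -1.6541
slide now [  68.9 -117.7 -131.9]
spin -0.0235 rows 0.15676804936417396 slide after spin [  68.9 -114.6 -134.6]
```

Call:
{"name": "send_rows", "arguments": {"motion": [{"hand":0,"slide":[14,-27,-32],"spin":-0.02},{"hand":0,"slide":[14,-27,-32],"spin":0},{"hand":0,"slide":[14,-27,-32],"spin":0},{"hand":0,"slide":[14,-20,-24],"spin":0},{"hand":0,"slide":[0,0,0],"spin":0}]}}

```text
time: 1.4
tool_pos: [0.4787, -0.2416, 0.1091]
tool_rot: [-0.968, 1.564, 2.117]
contact_force: [-1.3, -1.4, 0.5]
opening: 0.0459
```

```bash
python3 plan.py 0.486 -0.237 0.05 1.511
```

```text
t 1.4 pos [ 478.7 -241.6  109.1] open 45.9 F [-1.3 -1.4  0.5] q [-0.61  0.46  1.62  0.    1.07  1.01]
x axis [-0.0033  0.0055 -1.    ] jaw yaw -1.6273
slide now [59.1 -4.7 -7.2]
spin 0.0033 rows 0.02204318909368243 slide after spin [59.1 -4.8 -7.2]
```

Call:
{"name": "send_rows", "arguments": {"motion": [{"hand":0,"slide":[29,-5,-7],"spin":0},{"hand":0,"slide":[29,0,0],"spin":0},{"hand":0,"slide":[0,0,0],"spin":0},{"hand":0,"slide":[0,0,0],"spin":0}]}}

```text
time: 1.8
tool_pos: [0.4857, -0.2372, 0.0503]
tool_rot: [-0.835, 1.565, 2.252]
contact_force: [0.6, -0.4, -0.3]
opening: 0.046
```

```bash
python3 plan.py 0.486 -0.237 0.004 1.511;  python3 - <<'E'
from cell import vision
import cv2,pickle
p=vision.read_camera('scene'); pickle.dump(p,open('s1.pkl','wb'))
cv2.imwrite('pics/s1.png',cv2.resize(p['pixels'][180:300,160:300],None,fx=4,fy=4,interpolation=cv2.INTER_CUBIC))
E
```

```text
t 1.8 pos [ 485.7 -237.2   50.3] open 46.0 F [ 0.6 -0.4 -0.3] q [-0.6   0.54  1.67  0.    0.93  1.03]
x axis [-0.0038  0.0047 -1.    ] jaw yaw -1.625
slide now [46.3 -0.  -0.4]
spin 0.0056 rows 0.037258364140558435 slide after spin [46.3 -0.  -0.4]
```

View pics/s1.png

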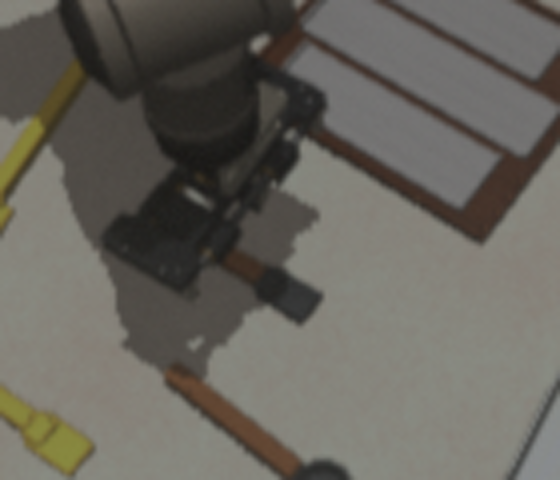

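The gripper straddles the small spatula's handle, with the head at crop pixel (295,298). I'll go down and grip.

Call:
{"name": "send_rows", "arguments": {"motion": [{"hand":0,"slide":[15,0,0],"spin":0},{"hand":0,"slide":[15,0,0],"spin":0},{"hand":0,"slide":[14,0,0],"spin":0},{"hand":0,"slide":[0,0,0],"spin":0},{"hand":-1,"slide":[0,0,0],"spin":0},{"hand":-1,"slide":[0,0,0],"spin":0},{"hand":-1,"slide":[0,0,0],"spin":0},{"hand":-1,"slide":[0,0,0],"spin":0}], "grip_force": 25}}

```text
time: 2.65
tool_pos: [0.4896, -0.2437, 0.0169]
tool_rot: [2.704, 1.559, -0.495]
contact_force: [-0.8, 0.3, 0.3]
opening: 0.0184
```

```bash
python3 plan.py 0.486 -0.237 0.08
```

```text
t 2.65 pos [ 489.6 -243.7   16.9] open 18.4 F [-0.8  0.3  0.3] q [-0.6   0.59  1.7   0.    0.84  1.03]
x axis [ 0.0108 -0.0058 -0.9999] jaw yaw -1.6291
slide now [-63.1  -6.2   3.3]
```

```bash
python3 - <<'E'
from cell import vision
import cv2,pickle
p=vision.read_camera('scene'); pickle.dump(p,open('s2.pkl','wb'))
q=vision.read_camera('top'); pickle.dump(q,open('t2.pkl','wb'))
a=cv2.resize(p['pixels'][180:300,160:300],None,fx=3,fy=4*.75,interpolation=cv2.INTER_CUBIC)
b=cv2.resize(q['pixels'][140:260,280:400],None,fx=3,fy=3,interpolation=cv2.INTER_CUBIC)
cv2.imwrite('pics/s2.png',cv2.hconcat([a,b]))
E
```

```text
(no output)
```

View pics/s2.png

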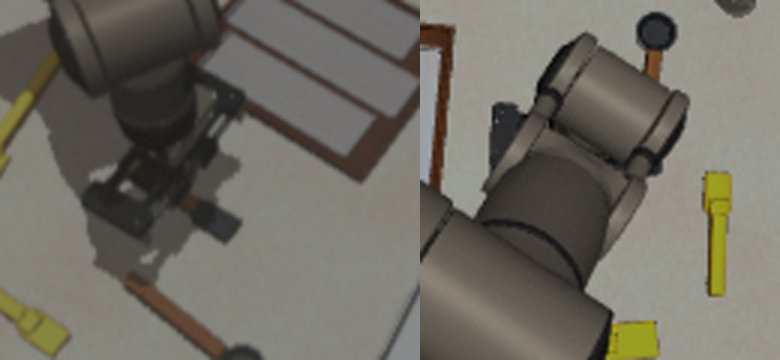

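Call:
{"name": "send_rows", "arguments": {"motion": [{"hand":0,"slide":[0,0,0],"spin":0},{"hand":0,"slide":[0,0,0],"spin":0},{"hand":0,"slide":[0,0,0],"spin":0}]}}

```text
time: 3.05
tool_pos: [0.4895, -0.2435, 0.0168]
tool_rot: [2.709, 1.559, -0.491]
contact_force: [0.3, -0.5, -0.2]
opening: 0.0297
```

```bash
python3 plan.py 0.486 -0.237 0.005 1.511
```

```text
t 3.05 pos [ 489.5 -243.5   16.8] open 29.7 F [ 0.3 -0.5 -0.2] q [-0.6   0.59  1.7   0.    0.84  1.03]
x axis [ 0.0104 -0.0055 -0.9999] jaw yaw -1.6288
slide now [11.7 -6.3  4. ]
spin 0.0018 rows 0.011891154239958616 slide after spin [11.7 -6.3  4. ]
```

Call:
{"name": "send_rows", "arguments": {"motion": [{"hand":0,"slide":[0,0,0],"spin":0},{"hand":0,"slide":[0,0,0],"spin":0},{"hand":0,"slide":[5,0,0],"spin":0}]}}

```text
time: 3.35
tool_pos: [0.4899, -0.2437, 0.012]
tool_rot: [2.701, 1.558, -0.499]
contact_force: [0.8, 0.5, -0.3]
opening: 0.0457
```

Call:
{"name": "send_rows", "arguments": {"motion": [{"hand":0,"slide":[0,0,0],"spin":0}]}}

```text
time: 3.45
tool_pos: [0.4895, -0.2433, 0.0112]
tool_rot: [2.713, 1.559, -0.486]
contact_force: [-0.4, -0.2, -0.1]
opening: 0.0455
```

Call:
{"name": "send_rows", "arguments": {"motion": [{"hand":0,"slide":[4,0,0],"spin":0}]}}

```text
time: 3.55
tool_pos: [0.4898, -0.2436, 0.0073]
tool_rot: [2.707, 1.559, -0.492]
contact_force: [0.8, -0.3, 0.2]
opening: 0.0456
```

Call:
{"name": "send_rows", "arguments": {"motion": [{"hand":0,"slide":[0,0,0],"spin":0}]}}

```text
time: 3.65
tool_pos: [0.4893, -0.2433, 0.0065]
tool_rot: [2.716, 1.56, -0.484]
contact_force: [-0.9, 0.0, -0.5]
opening: 0.0459
```

Call:
{"name": "send_rows", "arguments": {"motion": [{"hand":-0.3,"slide":[0,0,0],"spin":0},{"hand":-0.3,"slide":[0,0,0],"spin":0}], "grip_force": 15}}

```text
time: 3.85
tool_pos: [0.4893, -0.2433, 0.0063]
tool_rot: [2.724, 1.56, -0.476]
contact_force: [0.4, 0.4, 0.6]
opening: 0.0351
```

Call:
{"name": "send_rows", "arguments": {"motion": [{"hand":-0.5,"slide":[0,0,0],"spin":0},{"hand":-0.5,"slide":[0,0,0],"spin":0}]}}

```text
time: 4.05
tool_pos: [0.4894, -0.2433, 0.0065]
tool_rot: [2.717, 1.56, -0.482]
contact_force: [-0.7, 0.8, -0.1]
opening: 0.0236
```

Call:
{"name": "send_rows", "arguments": {"motion": [{"hand":-0.65,"slide":[0,0,0],"spin":0}]}}

```text
time: 4.15
tool_pos: [0.4895, -0.2434, 0.0066]
tool_rot: [2.717, 1.56, -0.483]
contact_force: [0.0, 0.5, -0.7]
opening: 0.0188
```

Call:
{"name": "send_rows", "arguments": {"motion": [{"hand":-0.65,"slide":[0,0,0],"spin":0}]}}

```text
time: 4.25
tool_pos: [0.4895, -0.2434, 0.0066]
tool_rot: [2.717, 1.56, -0.482]
contact_force: [0.4, 0.5, -0.2]
opening: 0.0167
```

```bash
python3 - <<'E'
from cell import vision,observe
import cv2,pickle
p=vision.read_camera('scene'); pickle.dump(p,open('s3.pkl','wb'))
a=cv2.resize(p['pixels'][190:290,170:260],None,fx=6,fy=6,interpolation=cv2.INTER_CUBIC)
cv2.imwrite('pics/s3.png',a); print(observe()['opening'])
E
```

```text
0.016312887100024844
```

View pics/s3.png

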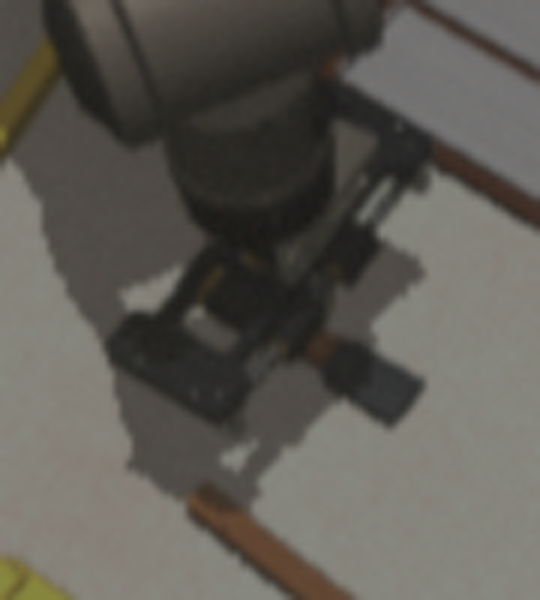

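Call:
{"name": "send_rows", "arguments": {"motion": [{"hand":-1,"slide":[0,0,0],"spin":0}]}}

```text
time: 4.4
tool_pos: [0.4895, -0.2434, 0.0067]
tool_rot: [2.715, 1.56, -0.484]
contact_force: [0.6, 0.3, -0.6]
opening: 0.0119
```

Call:
{"name": "send_rows", "arguments": {"motion": [{"hand":-1,"slide":[0,0,0],"spin":0}]}}

```text
time: 4.5
tool_pos: [0.4895, -0.2434, 0.0067]
tool_rot: [2.716, 1.56, -0.484]
contact_force: [-0.2, -0.9, -0.1]
opening: 0.0045
```

Call:
{"name": "send_rows", "arguments": {"motion": [{"hand":-1,"slide":[0,0,0],"spin":0}]}}

```text
time: 4.6
tool_pos: [0.4895, -0.2434, 0.0067]
tool_rot: [2.717, 1.56, -0.482]
contact_force: [0.5, -0.6, -0.2]
opening: 0.0009
```

Closing on nothing: the handle isn't between the pads. I'll raise the arm and look.

Call:
{"name": "send_rows", "arguments": {"motion": [{"hand":-1,"slide":[-40,0,0],"spin":0},{"hand":0,"slide":[-40,0,0],"spin":0},{"hand":0,"slide":[-20,0,0],"spin":0},{"hand":0,"slide":[0,0,0],"spin":0}]}}

```text
time: 5.0
tool_pos: [0.4877, -0.2424, 0.1086]
tool_rot: [2.781, 1.564, -0.419]
contact_force: [0.6, 0.9, -1.1]
opening: 0.02
```

```bash
python3 - <<'E'
from cell import vision,observe
import cv2,pickle
p=vision.read_camera('scene'); pickle.dump(p,open('s4.pkl','wb'))
a=cv2.resize(p['pixels'][180:290,160:280],None,fx=5,fy=5,interpolation=cv2.INTER_CUBIC)
cv2.imwrite('pics/s4.png',a); print(observe()['tool_pos'],observe()['opening'])
E
```

```text
[ 0.48711628 -0.24195262  0.10721786] 0.023881228685922955
```

View pics/s4.png

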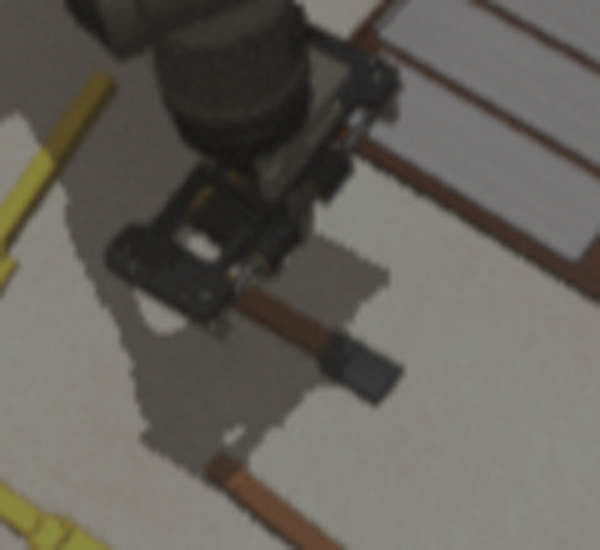

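```bash
python3 - <<'E'
from meas import *
s0=pickle.load(open('scene0.pkl','rb'));s4=pickle.load(open('s4.pkl','rb'))
for n,p in (('0',s0),('4',s4)):
    print(n)
    for roi in [(205,236,244,262)]:
        for uv in sub(p,roi,lambda c:(c[...,2]-c[...,0]>25),8):
            r=rect(p,uv,.018);print(' handle',r[:3]); X=r[3]
            vx,vy,x0,y0=cv2.fitLine(X*1000,cv2.DIST_L2,0,.01,.01).ravel(); print('   line yaw',np.arctan2(vy,vx),'y at x=470,480:',y0+(470-x0)*vy/vx)
    for uv in sub(p,(226,240,244,262),lambda c:(c.sum(-1)<230)&(c[...,2]-c[...,0]<25),8):
        r=rect(p,uv,.011);print(' head',r[:3])
W=pts(s4)
for uv in [(215,242),(222,247)]: print(W[uv[1],uv[0]])
W=pts(s0)
for uv in [(215,242),(222,247)]: print(W[uv[1],uv[0]])
E
```

```text
0
 handle (array([ 466.5, -236.8]), array([17.9, 85.7]), np.float32(-0.056))
   line yaw -0.058034763 y at x=470,480: -237.27379
 head (array([ 532.9, -242.4]), array([32.1, 57.5]), np.float32(-0.074))
4
 head (array([ 529.8, -242.6]), array([36.9, 63.7]), np.float32(-0.158))
[ 0.46877368 -0.23658547  0.01995524]
[ 0.49998464 -0.24193777  0.02249672]
[ 0.46681474 -0.23463268  0.01458684]
[ 0.49862907 -0.24048997  0.01847098]
```

```bash
python3 - <<'E'
from h import *
T={'s1':(.4857,-.2372,.0503),'s2':(.4896,-.2437,.0169),'s3':(.4895,-.2434,.0067),'s4':(.4877,-.2424,.1082)}
ims=[]
for k,t in T.items():
    p=pickle.load(open(k+'.pkl','rb')); im=cv2.resize(p['pixels'],None,fx=5,fy=5,interpolation=cv2.INTER_CUBIC)
    im=np.clip(im.astype(float)*1.7,0,255).astype(np.uint8)
    for d,c in ((0,(0,0,255)),(.019,(0,255,0))):
        u=proj(p,np.array(t)+[0,0,d])[0]*5+2; cv2.drawMarker(im,tuple(int(x) for x in u),c,0,15,1)
    u=proj(p,np.array(t))[0]*5
    ims.append(im[920:1220,980:1280] if k!='s4' else im[900:1200,960:1260])
cv2.imwrite('pics/cmp.png',cv2.vconcat([cv2.hconcat(ims[:2]),cv2.hconcat(ims[2:])]))
E
```

```text
(no output)
```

View pics/cmp.png

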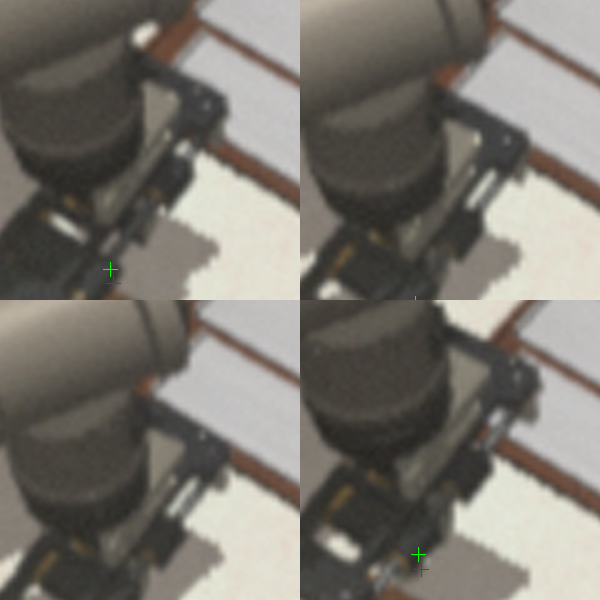

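```bash
python3 - <<'E'
from h import *
T={'s3':(.4895,-.2434,.0067),'s4':(.4874,-.2422,.1078)}
ims=[]
for k,t in T.items():
    p=pickle.load(open(k+'.pkl','rb')); S=8; im=cv2.resize(p['pixels'],None,fx=S,fy=S,interpolation=cv2.INTER_CUBIC)
    im=np.clip(im.astype(float)*2.2,0,255).astype(np.uint8)
    c=proj(p,np.array(t))[0]*S+S/2; print(c/S)
    for d,co in ((0,(0,0,255)),(.019,(0,255,0))):
        u=proj(p,np.array(t)+[0,0,d])[0]*S+S/2; cv2.drawMarker(im,tuple(int(x) for x in u),co,0,15,1)
    x,y=c.astype(int); ims.append(im[y-350:y+230,x-190:x+200])
cv2.imwrite('pics/cmp2.png',cv2.hconcat(ims))
E
```

```text
[220.06542973 248.54256424]
[216.41098278 233.92818587]
```

View pics/cmp2.png

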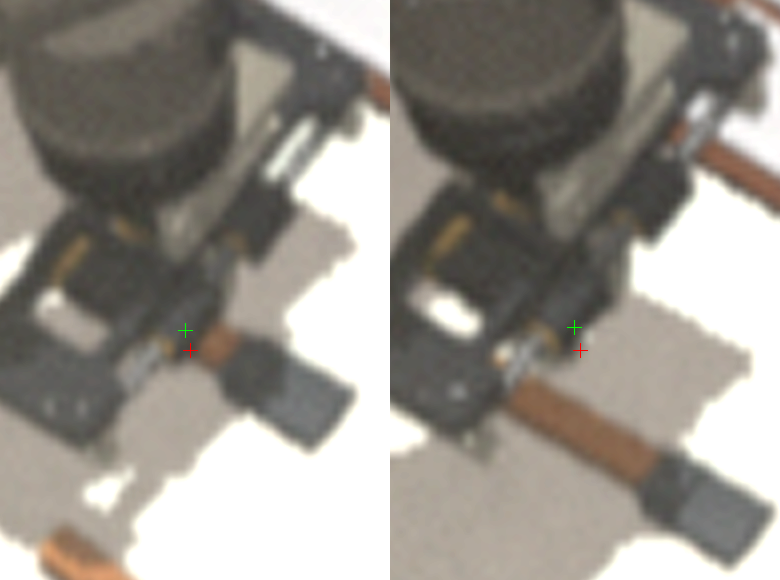

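```bash
python3 - <<'E'
from h import *
for k,t in {'s1':(.4857,-.2372,.0503),'s3':(.4895,-.2434,.0067),'s4':(.4874,-.2422,.1078)}.items():
    p=pickle.load(open(k+'.pkl','rb')); W=pts(p)
    D=W-np.array(t)
    m=(p['range_z']>0)&(abs(D[...,0])<.04)&(abs(D[...,1])<.12)&(W[...,2]>max(.035,t[2]-.05))
    Q=D[m]*1000
    print(k,len(Q)); 
    for lo in range(-60,120,10):
        q=Q[(Q[:,2]>=lo)&(Q[:,2]<lo+10)]
        if len(q): print('  z',lo,len(q),'x',q[:,0].min().round(),q[:,0].max().round(),'y',np.percentile(q[:,1],[0,10,50,90,100]).round())
E
```

```text
s1 3512
  z 10 1 x 13.0 13.0 y [25. 25. 25. 25. 25.]
  z 20 4 x 9.0 13.0 y [20. 20. 22. 25. 25.]
  z 30 9 x -3.0 15.0 y [-40.   8.  22.  32.  37.]
  z 40 7 x 2.0 14.0 y [-42.  -3.  26.  33.  34.]
  z 50 2 x 3.0 4.0 y [21. 21. 22. 22. 22.]
  z 60 2 x 9.0 9.0 y [20. 20. 21. 22. 22.]
  z 70 3 x 12.0 15.0 y [22. 23. 24. 25. 25.]
  z 80 3 x 15.0 21.0 y [-90. -67.  23.  66.  77.]
  z 90 37 x -33.0 40.0 y [-91. -89. -54.  35.  76.]
  z 100 129 x -24.0 40.0 y [-88. -58. -21.  54.  76.]
  z 110 179 x -36.0 40.0 y [-97. -55. -39.  35.  62.]
s3 3393
  z 30 5 x -5.0 14.0 y [-26. -26.  13.  19.  20.]
  z 40 6 x 8.0 14.0 y [-26. -26.  15.  21.  22.]
  z 50 1 x 2.0 2.0 y [-27. -27. -27. -27. -27.]
  z 70 4 x 9.0 12.0 y [ 7.  7.  9. 14. 15.]
  z 80 7 x -35.0 36.0 y [-88. -87. -38.  36.  77.]
  z 90 33 x -25.0 38.0 y [-90. -88. -38.  25.  77.]
  z 100 126 x -36.0 40.0 y [-90. -55. -19.  61.  78.]
  z 110 146 x -37.0 40.0 y [-95. -40. -26.  23.  35.]
s4 3992
  z 20 3 x 12.0 13.0 y [-17. -12.  10.  14.  15.]
  z 30 7 x 12.0 14.0 y [-27. -24.  15.  21.  22.]
  z 40 12 x -9.0 14.0 y [-30. -29.  -7.  21.  22.]
  z 50 4 x 11.0 14.0 y [-28. -16.  15.  22.  24.]
  z 60 4 x 3.0 7.0 y [ 8.  8.  9. 10. 10.]
  z 70 3 x 6.0 11.0 y [10. 10. 10. 11. 12.]
  z 80 8 x -31.0 15.0 y [-87. -86. -41.  11.  11.]
  z 90 46 x -32.0 39.0 y [-91. -89. -39.  56.  76.]
  z 100 142 x -28.0 40.0 y [-91. -60. -22.  60.  76.]
  z 110 188 x -38.0 39.0 y [-96. -41. -28.  25.  42.]
```

Call:
{"name": "send_rows", "arguments": {"motion": [{"hand":-1,"slide":[0,0,0],"spin":0},{"hand":-1,"slide":[0,-32,0],"spin":0},{"hand":-1,"slide":[0,-32,0],"spin":0},{"hand":-1,"slide":[30,0,0],"spin":0},{"hand":-1,"slide":[30,0,0],"spin":0},{"hand":-1,"slide":[0,0,0],"spin":0}]}}

```text
time: 5.65
tool_pos: [0.4872, -0.1739, 0.038]
tool_rot: [-0.598, 1.565, 2.485]
contact_force: [-0.8, -0.3, 0.3]
opening: 0.0004
```

```bash
python3 plan.py 0.487 -0.175 0.03 1.511;python3 - <<'E'
from cell import vision,observe
import cv2,pickle
p=vision.read_camera('scene'); pickle.dump(p,open('s5.pkl','wb'))
a=cv2.resize(p['pixels'][160:280,160:280],None,fx=5,fy=5,interpolation=cv2.INTER_CUBIC)
cv2.imwrite('pics/s5.png',cv2.convertScaleAbs(a,alpha=2)); print(observe()['tool_pos'],observe()['opening'])
E
```

```text
t 5.65 pos [ 487.2 -173.9   38. ] open 0.4 F [-0.8 -0.3  0.3] q [-0.49  0.53  1.75  0.    0.87  1.14]
x axis [-0.0047  0.0036 -1.    ] jaw yaw -1.63
slide now [8.  1.1 0. ]
spin 0.0006 rows 0.0042850145829356175 slide after spin [8.  1.1 0. ]
[ 0.48816129 -0.1745943   0.0397382 ] 0.0004985242892403203
```

View pics/s5.png

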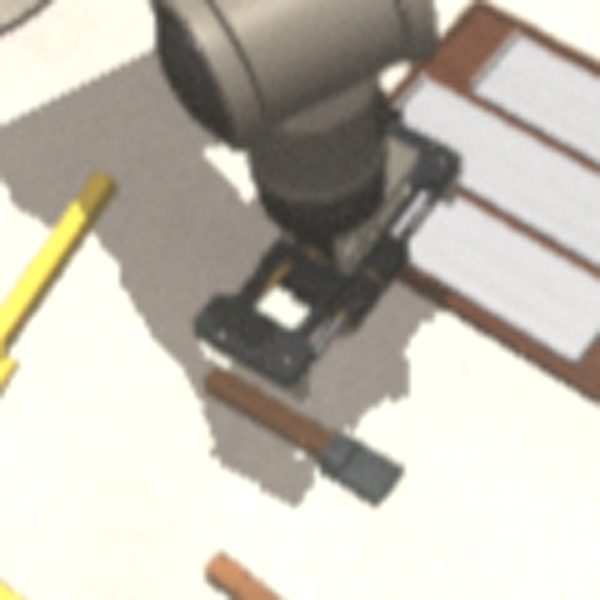

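Call:
{"name": "send_rows", "arguments": {"motion": [{"hand":-1,"slide":[15,0,0],"spin":0},{"hand":-1,"slide":[8,0,0],"spin":0},{"hand":-1,"slide":[0,0,0],"spin":0}]}}

```text
time: 6.0
tool_pos: [0.4892, -0.1757, 0.0177]
tool_rot: [-0.97, 1.569, 2.111]
contact_force: [0.3, 0.7, -0.0]
opening: 0.0004
```

```bash
python3 - <<'E'
from meas import *
p=pickle.load(open('s5.pkl','rb'))
for al in (1,):
    for uv in sub(p,(199,230,242,262),lambda c:(c[...,2]-c[...,0]>18),8):
        r=rect(p,uv,.018);print(' handle',r[:3])
    for uv in sub(p,(222,240,244,262),lambda c:(c.sum(-1)<230)&(c[...,2]-c[...,0]<18),8):
        r=rect(p,uv,.011);print(' head',r[:3])
E
python3 plan.py 0.487 -0.175 0.01 1.511
```

```text
handle (array([ 460.3, -236.9]), array([18.4, 97. ]), np.float32(-0.078))
 head (array([ 519.1, -238.4]), array([37.7, 86.6]), np.float32(-0.234))
t 6.0 pos [ 489.2 -175.7   17.7] open 0.4 F [ 0.3  0.7 -0. ] q [-0.49  0.56  1.76  0.    0.82  1.14]
x axis [-9.0e-04  1.5e-03 -1.0e+00] jaw yaw -1.6309
slide now [ 7.7 -0.5  2.3]
spin -0.0003 rows 0.0019178499575814214 slide after spin [ 7.7 -0.5  2.3]
```

Call:
{"name": "send_rows", "arguments": {"motion": [{"hand":-1,"slide":[6,0,0],"spin":0},{"hand":-1,"slide":[0,0,0],"spin":0}]}}

```text
time: 6.2
tool_pos: [0.4901, -0.1765, 0.0127]
tool_rot: [-2.705, 1.57, 0.376]
contact_force: [-0.7, 0.6, 0.4]
opening: 0.0002
```

Call:
{"name": "send_rows", "arguments": {"motion": [{"hand":-1,"slide":[5,0,0],"spin":0},{"hand":-1,"slide":[0,0,0],"spin":0}]}}

```text
time: 6.4
tool_pos: [0.4907, -0.1769, 0.0083]
tool_rot: [3.033, 1.568, -0.169]
contact_force: [0.6, -0.2, -0.8]
opening: 0.0006
```

Call:
{"name": "send_rows", "arguments": {"motion": [{"hand":-1,"slide":[4,0,0],"spin":0}]}}

```text
time: 6.5
tool_pos: [0.4912, -0.1772, 0.0047]
tool_rot: [2.908, 1.567, -0.294]
contact_force: [-0.2, -0.6, -0.3]
opening: 0.0003
```

Call:
{"name": "send_rows", "arguments": {"motion": [{"hand":-1,"slide":[0,0,0],"spin":0}]}}

```text
time: 6.6
tool_pos: [0.4909, -0.177, 0.0043]
tool_rot: [2.959, 1.567, -0.243]
contact_force: [0.5, -0.3, -0.3]
opening: 0.0004
```

Call:
{"name": "send_rows", "arguments": {"motion": [{"hand":-1,"slide":[4,0,0],"spin":0}]}}

```text
time: 6.7
tool_pos: [0.4913, -0.1772, 0.0005]
tool_rot: [2.898, 1.566, -0.305]
contact_force: [0.5, 0.0, -0.6]
opening: 0.0002
```

Call:
{"name": "send_rows", "arguments": {"motion": [{"hand":-1,"slide":[3,0,0],"spin":0}]}}

```text
time: 6.8
tool_pos: [0.4912, -0.1772, -0.0028]
tool_rot: [2.913, 1.567, -0.289]
contact_force: [0.4, -0.2, 0.5]
opening: 0.0005
```

Call:
{"name": "send_rows", "arguments": {"motion": [{"hand":-1,"slide":[3,0,0],"spin":0}]}}

```text
time: 6.9
tool_pos: [0.4912, -0.1771, -0.0061]
tool_rot: [2.918, 1.567, -0.284]
contact_force: [0.5, 0.1, -0.5]
opening: 0.0006
```

Call:
{"name": "send_rows", "arguments": {"motion": [{"hand":-1,"slide":[3,0,0],"spin":0}]}}

```text
time: 7.0
tool_pos: [0.4912, -0.1771, -0.0095]
tool_rot: [2.926, 1.567, -0.277]
contact_force: [0.5, 0.1, -0.2]
opening: 0.0001
```

The z reading is below 0 with no contact, so the reported TCP height is biased. I'll keep probing until it touches.

Call:
{"name": "send_rows", "arguments": {"motion": [{"hand":-1,"slide":[3,0,0],"spin":0}]}}

```text
time: 7.1
tool_pos: [0.4912, -0.1771, -0.0128]
tool_rot: [2.935, 1.567, -0.268]
contact_force: [0.3, 0.6, -0.3]
opening: 0.0007
```

Call:
{"name": "send_rows", "arguments": {"motion": [{"hand":-1,"slide":[3,0,0],"spin":0}]}}

```text
time: 7.2
tool_pos: [0.4911, -0.1771, -0.0161]
tool_rot: [2.935, 1.567, -0.267]
contact_force: [0.4, 0.1, 0.6]
opening: 0.0003
```

Call:
{"name": "send_rows", "arguments": {"motion": [{"hand":-1,"slide":[2,0,0],"spin":0}]}}

```text
time: 7.3
tool_pos: [0.491, -0.177, -0.0185]
tool_rot: [2.96, 1.567, -0.242]
contact_force: [-0.2, 0.3, 0.9]
opening: 0.0006
```

Call:
{"name": "send_rows", "arguments": {"motion": [{"hand":-1,"slide":[2,0,0],"spin":0}]}}

```text
time: 7.4
tool_pos: [0.4911, -0.177, -0.0207]
tool_rot: [2.957, 1.567, -0.246]
contact_force: [0.6, -0.8, -0.2]
opening: 0.0006
```

```bash
python3 plan.py 0.487 -0.175 0.01 1.511;python3 - <<'E'
from cell import vision,observe
import cv2,pickle
p=vision.read_camera('scene'); pickle.dump(p,open('s6.pkl','wb'))
a=cv2.resize(p['pixels'][160:280,160:280],None,fx=5,fy=5,interpolation=cv2.INTER_CUBIC)
cv2.imwrite('pics/s6.png',cv2.convertScaleAbs(a,alpha=2)); print(observe()['joint_efforts'].round(1))
E
```

```text
t 7.4 pos [ 491.1 -177.   -20.7] open 0.6 F [ 0.6 -0.8 -0.2] q [-0.49  0.62  1.78  0.    0.73  1.14]
x axis [ 3.3e-03 -8.0e-04 -1.0e+00] jaw yaw -1.6314
slide now [-30.8  -1.8   4.1]
spin -0.0008 rows 0.005578840875422444 slide after spin [-30.8  -1.8   4.1]
[  0.  -48.9 -15.9   0.   -0.1   0. ]
```

View pics/s6.png

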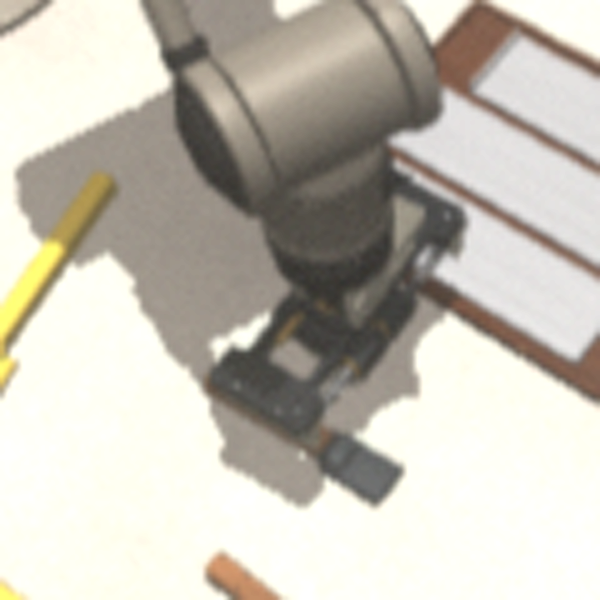

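Call:
{"name": "send_rows", "arguments": {"motion": [{"hand":-1,"slide":[2,0,0],"spin":0}]}}

```text
time: 7.55
tool_pos: [0.491, -0.177, -0.023]
tool_rot: [2.977, 1.568, -0.226]
contact_force: [0.1, 0.5, -1.0]
opening: 0.0002
```

Call:
{"name": "send_rows", "arguments": {"motion": [{"hand":-1,"slide":[2,0,0],"spin":0}]}}

```text
time: 7.65
tool_pos: [0.4911, -0.177, -0.0238]
tool_rot: [2.939, 1.567, -0.263]
contact_force: [-7.9, 4.1, 32.6]
opening: 0.0004
```

Call:
{"name": "send_rows", "arguments": {"motion": [{"hand":-1,"slide":[2,0,0],"spin":0}]}}

```text
time: 7.75
tool_pos: [0.4911, -0.177, -0.0238]
tool_rot: [2.878, 1.567, -0.324]
contact_force: [-9.6, 4.1, 30.9]
opening: 0.0003
```

Call:
{"name": "send_rows", "arguments": {"motion": [{"hand":-1,"slide":[2,0,0],"spin":0}]}}

```text
time: 7.85
tool_pos: [0.491, -0.177, -0.0238]
tool_rot: [2.819, 1.566, -0.382]
contact_force: [-7.0, 3.2, 22.2]
opening: 0.0002
```

Call:
{"name": "send_rows", "arguments": {"motion": [{"hand":-1,"slide":[-20,0,0],"spin":0},{"hand":-1,"slide":[-30,0,0],"spin":0},{"hand":-1,"slide":[-30,0,0],"spin":0},{"hand":-1,"slide":[-30,0,0],"spin":0},{"hand":-1,"slide":[0,0,0],"spin":0},{"hand":-1,"slide":[0,0,0],"spin":0}]}}

```text
time: 8.45
tool_pos: [0.4902, -0.1767, 0.0908]
tool_rot: [2.797, 1.566, -0.405]
contact_force: [0.2, 0.2, -0.6]
opening: 0.0003
```

```bash
python3 - <<'E'
from h import *
from cell import vision,observe
S=8
o=observe(); t=o['tool_pos']; print(t,o['tool_rot'])
from scipy.spatial.transform import Rotation as Ro
R=Ro.from_euler('xyz',o['tool_rot']).as_matrix(); print(R.round(4))
p=vision.read_camera('scene'); pickle.dump(p,open('s7.pkl','wb'))
q=vision.read_camera('top'); pickle.dump(q,open('t7.pkl','wb'))
im=cv2.resize(p['pixels'],None,fx=S,fy=S,interpolation=cv2.INTER_CUBIC)
im=cv2.convertScaleAbs(im,alpha=2.2)
b=np.array([0,0,.0235])
c=proj(p,t+b)[0]*S+S/2
for d in ((0,0,0),(-.066,0,0),(0,.02,0),(0,-.02,0),(0,0,.0095),(0,0,-.0095),(-.066,.095,.0375),(-.066,-.095,.0375),(-.066,.095,-.0375),(-.066,-.095,-.0375)):
    u=proj(p,t+b+R@np.array(d))[0]*S+S/2; cv2.drawMarker(im,tuple(int(x) for x in u),(0,0,255),0,12,1)
x,y=c.astype(int); cv2.imwrite('pics/s7.png',im[max(0,y-380):y+220,x-350:x+350])
E
```

```text
[ 0.49024512 -0.17667932  0.09081597] [ 2.79673253  1.56582527 -0.40483733]
[[ 0.0046 -0.0599 -0.9982]
 [-0.002  -0.9982  0.0599]
 [-1.      0.0017 -0.0047]]
```

View pics/s7.png

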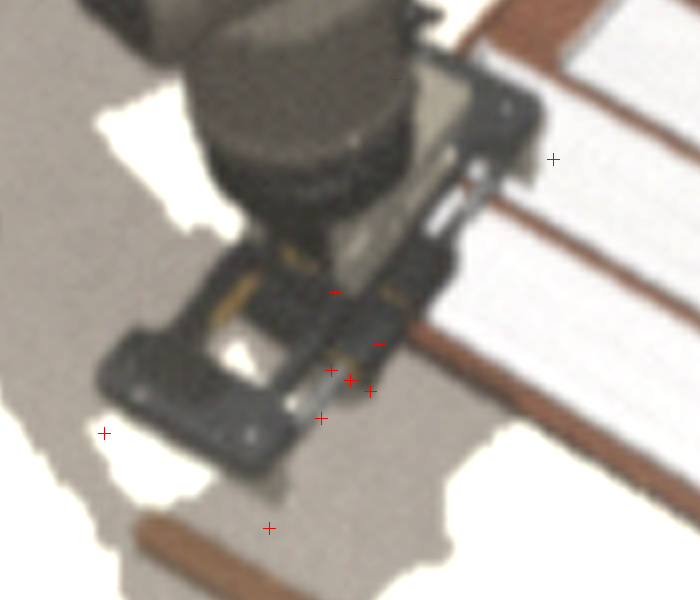

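```bash
python3 - <<'E'
from h import *
T={'s1':(.4857,-.2372,.0503),'s2':(.4896,-.2437,.0169),'s3':(.4895,-.2434,.0067),'s4':(.4873,-.2421,.1077),'s5':(.4876,-.1742,.0388),'s6':(.4911,-.1770,-.0207),'s7':(.4902,-.1767,.0908)}
P={k:pickle.load(open(k+'.pkl','rb')) for k in T}
off=np.array([0,0,.0235+.095]) # approx body plate
ref='s7'; p=P[ref]; c=proj(p,np.array(T[ref])+off+[.02,-.09,-.02])[0]
S=6
def up(p): return cv2.resize(p['pixels'],None,fx=S,fy=S,interpolation=cv2.INTER_CUBIC)
I=up(P[ref])
print('ref patch centre',c)
x,y=(np.array([ (216.4-0)*0+c[0],c[1]])*S).astype(int)
h=60
tmpl=I[y-h:y+h,x-h-30:x+h+30]; cv2.imwrite('pics/tmpl.png',cv2.convertScaleAbs(tmpl,alpha=2.2))
for k in T:
    r=cv2.matchTemplate(up(P[k]),tmpl,cv2.TM_CCOEFF_NORMED); _,mx,_,loc=cv2.minMaxLoc(r)
    got=np.array([loc[0]+h+30,loc[1]+h])/S
    pred=proj(P[k],np.array(T[k])+off+[.02,-.09,-.02])[0]-c+np.array([x,y])/S
    print(k,round(mx,3),'got',got.round(2),'pred',pred.round(2),'diff',(got-pred).round(2))
E
```

```text
ref patch centre [214.91563372 230.25226244]
s1 0.761 got [132.33 117.5 ] pred [203.85 252.45] diff [ -71.52 -134.95]
s2 0.76 got [132.33 117.5 ] pred [205.29 259.56] diff [ -72.96 -142.06]
s3 0.766 got [132.5  117.67] pred [205.78 260.85] diff [ -73.28 -143.18]
s4 0.792 got [201.67 245.33] pred [200.48 245.35] diff [ 1.19 -0.01]
s5 0.774 got [134.  117.5] pred [216.49 237.35] diff [ -82.49 -119.85]
s6 0.767 got [134.   117.67] pred [219.02 247.2 ] diff [ -85.02 -129.53]
s7 1.0 got [214.83 230.17] pred [214.83 230.17] diff [0. 0.]
```

View pics/tmpl.png

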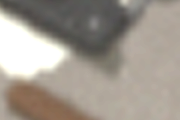

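```bash
python3 - <<'E'
from h import *
T={'s1':(.4857,-.2372,.0503),'s2':(.4896,-.2437,.0169),'s3':(.4895,-.2434,.0067),'s4':(.4873,-.2421,.1077),'s5':(.4876,-.1742,.0388),'s6':(.4911,-.1770,-.0207),'s7':(.4902,-.1767,.0908)}
P={k:pickle.load(open(k+'.pkl','rb')) for k in T}
S=6
def up(p): return cv2.convertScaleAbs(cv2.resize(p['pixels'],None,fx=S,fy=S,interpolation=cv2.INTER_CUBIC),alpha=2)
ref='s7'
uv0=proj(P[ref],np.array(T[ref])+[0,0,.0235])[0]
for name,d,hw,hh in (('plate',(-20,3.75),11,7),('plateR',(19,-33),6,6)):
    c=uv0+d
    zc=np.median(P[ref]['range_z'][int(c[1])-2:int(c[1])+3,int(c[0])-2:int(c[0])+3]); 
    Wc=np.linalg.inv(P[ref]['world_from_camera']); 
    cam=np.array([(c[0]-P[ref]['cx'])/P[ref]['fx']*zc,(c[1]-P[ref]['cy'])/P[ref]['fy']*zc,zc,1]); Xw=(P[ref]['world_from_camera']@cam)[:3]
    rel=Xw-np.array(T[ref]); print(name,'rel',rel.round(4))
    x,y=(c*S).astype(int); tm=up(P[ref])[y-hh*S:y+hh*S,x-hw*S:x+hw*S]
    cv2.imwrite(f'pics/tm_{name}.png',tm)
    for k in T:
        pr=proj(P[k],np.array(T[k])+rel)[0]
        X,Y=(pr*S).astype(int); m=8*S
        win=up(P[k])[Y-hh*S-m:Y+hh*S+m,X-hw*S-m:X+hw*S+m]
        r=cv2.matchTemplate(win,tm,cv2.TM_CCOEFF_NORMED); _,mx,_,loc=cv2.minMaxLoc(r)
        print(' ',k,round(mx,3),'diff px',((np.array(loc)-m)/S).round(2))
E
```

```text
plate rel [-0.003  -0.0866  0.1307]
  s1 0.743 diff px [2.5 1. ]
  s2 0.883 diff px [1.83 0.17]
  s3 0.886 diff px [ 1.5  -0.17]
  s4 0.888 diff px [1.67 0.17]
  s5 0.758 diff px [ 0.17 -0.17]
  s6 0.892 diff px [1. 1.]
  s7 1.0 diff px [0. 0.]
plateR rel [0.0305 0.0773 0.1293]
  s1 0.916 diff px [ 0.33 -0.17]
  s2 0.866 diff px [ 0.   -0.17]
  s3 0.88 diff px [ 0.17 -0.33]
  s4 0.868 diff px [-0.17  0.  ]
  s5 0.915 diff px [0.17 0.17]
  s6 0.927 diff px [-0.33  0.33]
  s7 1.0 diff px [0. 0.]
```

```bash
python3 - <<'E'
from h import *
T={'s1':(.4857,-.2372,.0503),'s4':(.4873,-.2421,.1077),'s5':(.4876,-.1742,.0388),'s7':(.4902,-.1767,.0908)}
for k,t in T.items():
    p=pickle.load(open(k+'.pkl','rb')); W=pts(p); D=(W-np.array(t))*1000
    a=-0.06; c,s=np.cos(a),np.sin(a)
    X=D[...,0]*c+D[...,1]*s; Y=-D[...,0]*s+D[...,1]*c; Z=D[...,2]
    m=(p['range_z']>0)&(abs(X)<90)&(abs(Y)<120)&(Z>115)&(Z<140)
    print(k,m.sum(),'X',np.percentile(X[m],[0,1,5,95,99,100]).round(1),'Y',np.percentile(Y[m],[0,1,5,95,99,100]).round(1))
    for lo,hi in((-120,-70),(60,120)):
        mm=m&(Y>lo)&(Y<hi); print('   end',mm.sum(),'X',np.percentile(X[mm],[1,5,95,99]).round(1),'Y',np.percentile(Y[mm],[1,5,95,99]).round(1),'Z',np.percentile(Z[mm],[5,50,95]).round(1))
E
```

```text
s1 646 X [-34.6 -31.9 -23.9  37.3  39.   39.6] Y [-97.7 -96.7 -95.2  87.6  91.2  92.6]
   end 252 X [-32.6 -29.6  38.3  39.2] Y [-97.2 -96.6 -71.7 -70.6] Z [122.7 130.3 133. ]
   end 127 X [-22.1 -14.   38.1  38.9] Y [60.8 64.3 91.2 92.1] Z [123.9 131.1 134.1]
s4 732 X [-36.3 -32.7 -25.7  36.5  37.9  38.7] Y [-96.5 -96.1 -94.8  86.3  91.8  93. ]
   end 275 X [-34.2 -31.   37.2  38. ] Y [-96.3 -95.9 -71.9 -70.6] Z [122.1 131.8 134.3]
   end 136 X [-25.6 -14.9  37.2  38.1] Y [61.2 64.5 91.8 92.8] Z [123.7 131.5 134. ]
s5 591 X [-35.4 -32.2 -24.2  36.4  38.3  39.2] Y [-96.9 -96.2 -95.2  86.7  91.1  94.5]
   end 229 X [-33.6 -29.8  37.3  38.3] Y [-96.6 -96.  -71.5 -70.6] Z [121.9 129.6 132.9]
   end 102 X [-13.7  -8.5  38.2  38.9] Y [61.9 65.  91.7 93.9] Z [122.5 129.8 132.9]
s7 659 X [-37.4 -33.9 -25.3  35.9  38.   39.1] Y [-96.7 -96.1 -94.6  86.7  91.9  93.1]
   end 251 X [-35.4 -31.4  37.1  38.3] Y [-96.4 -95.8 -71.6 -70.3] Z [122.  130.7 133.9]
   end 115 X [-18.7 -14.   37.2  37.9] Y [62.  63.1 92.  92.8] Z [121.5 130.2 133.2]
```

The body outline from depth (75 x 190) is centred on the reported TCP within 2 mm, so only z is biased: true z ≈ reading + 23.5 mm. I'll redo the grasp with that correction.

Call:
{"name": "send_rows", "arguments": {"motion": [{"hand":0,"slide":[0,30,0],"spin":0},{"hand":0,"slide":[0,30,0],"spin":0},{"hand":0,"slide":[0,0,0],"spin":0},{"hand":0,"slide":[30,0,0],"spin":0},{"hand":0,"slide":[30,0,0],"spin":0},{"hand":0,"slide":[0,0,0],"spin":0},{"hand":0,"slide":[0,0,0],"spin":0}]}}

```text
time: 9.25
tool_pos: [0.4833, -0.2346, 0.0222]
tool_rot: [-0.717, 1.562, 2.365]
contact_force: [0.4, -0.5, 1.2]
opening: 0.0456
```

```bash
python3 plan.py 0.4855 -0.236 -0.019 1.511
```

```text
t 9.25 pos [ 483.3 -234.6   22.2] open 45.6 F [ 0.4 -0.5  1.2] q [-0.6   0.58  1.7   0.    0.87  1.03]
x axis [-0.006   0.0059 -1.    ] jaw yaw -1.6304
slide now [41.2  1.5 -2.5]
spin 0.0002 rows 0.0010890578963523778 slide after spin [41.2  1.5 -2.5]
```

Call:
{"name": "send_rows", "arguments": {"motion": [{"hand":0,"slide":[10,1.5,-2.5],"spin":0},{"hand":0,"slide":[8,0,0],"spin":0},{"hand":0,"slide":[0,0,0],"spin":0}]}}

```text
time: 9.55
tool_pos: [0.487, -0.2361, 0.0048]
tool_rot: [-0.819, 1.565, 2.264]
contact_force: [-0.4, -0.4, 0.1]
opening: 0.0455
```

```bash
python3 plan.py 0.4855 -0.236 -0.019 1.511
```

```text
t 9.55 pos [ 487.  -236.1    4.8] open 45.5 F [-0.4 -0.4  0.1] q [-0.59  0.61  1.7   0.    0.83  1.03]
x axis [-0.0038  0.0045 -1.    ] jaw yaw -1.6295
slide now [23.8  0.1  1.4]
spin 0.001 rows 0.006983687223517388 slide after spin [23.8  0.1  1.4]
```

Call:
{"name": "send_rows", "arguments": {"motion": [{"hand":0,"slide":[8,0,1],"spin":0},{"hand":0,"slide":[8,0,0.5],"spin":0},{"hand":0,"slide":[7,0,0],"spin":0},{"hand":0,"slide":[0,0,0],"spin":0}]}}

```text
time: 9.95
tool_pos: [0.4859, -0.2362, -0.0191]
tool_rot: [-0.948, 1.567, 2.135]
contact_force: [-0.3, -0.6, 0.3]
opening: 0.0458
```

```bash
python3 plan.py 0.4855 -0.236 -0.019 1.511
```

```text
t 9.95 pos [ 485.9 -236.2  -19.1] open 45.8 F [-0.3 -0.6  0.3] q [-0.6   0.65  1.72  0.    0.78  1.03]
x axis [-0.0022  0.0035 -1.    ] jaw yaw -1.6293
slide now [-0.1 -0.2  0.4]
spin 0.0013 rows 0.008620099637361206 slide after spin [-0.1 -0.2  0.4]
```

Call:
{"name": "send_rows", "arguments": {"motion": [{"hand":-1,"slide":[0,0,0],"spin":0},{"hand":-1,"slide":[0,0,0],"spin":0},{"hand":-1,"slide":[0,0,0],"spin":0},{"hand":-1,"slide":[0,0,0],"spin":0},{"hand":-1,"slide":[0,0,0],"spin":0},{"hand":-1,"slide":[0,0,0],"spin":0},{"hand":-1,"slide":[0,0,0],"spin":0}], "grip_force": 25}}

```text
time: 10.65
tool_pos: [0.4863, -0.2365, -0.0187]
tool_rot: [-1.076, 1.568, 2.007]
contact_force: [0.3, -0.1, -0.6]
opening: 0.018
```

```bash
python3 plan.py 0.54 0.087 0.06 1.457
```

```text
t 10.65 pos [ 486.3 -236.5  -18.7] open 18.0 F [ 0.3 -0.1 -0.6] q [-0.6   0.64  1.72  0.    0.78  1.03]
x axis [-0.0014  0.0029 -1.    ] jaw yaw -1.6294
slide now [ -77.8 -326.3  -34.6]
spin 0.0551 rows 0.36790671408020004 slide after spin [ -77.8 -327.7  -16.5]
```

Call:
{"name": "send_rows", "arguments": {"motion": [{"hand":-1,"slide":[-15,0,0],"spin":0},{"hand":-1,"slide":[-25,0,0],"spin":0},{"hand":-1,"slide":[-25,0,0],"spin":0.05},{"hand":-1,"slide":[-10,-20,0],"spin":0},{"hand":-1,"slide":[0,-35,0],"spin":0},{"hand":-1,"slide":[0,-35,0],"spin":0},{"hand":-1,"slide":[0,-35,0],"spin":0},{"hand":-1,"slide":[0,-35,0],"spin":0}]}}

```text
time: 11.45
tool_pos: [0.5049, -0.0772, 0.06]
tool_rot: [-1.743, 1.569, 1.28]
contact_force: [-0.1, 0.4, -0.4]
opening: 0.0178
```

```bash
python3 plan.py 0.5403 0.088 0.04 1.457
```

```text
t 11.45 pos [504.9 -77.2  60. ] open 17.8 F [-0.1  0.4 -0.4] q [-0.3   0.48  1.75  0.    0.91  1.38]
x axis [ 6.e-04  2.e-03 -1.e+00] jaw yaw -1.6898
slide now [  20.3 -168.2  -15.5]
spin -0.0052 rows 0.03466527698386841 slide after spin [  20.3 -168.1  -16.4]
```

Call:
{"name": "send_rows", "arguments": {"motion": [{"hand":-1,"slide":[0,-35,-4],"spin":-0.005},{"hand":-1,"slide":[0,-35,-4],"spin":0},{"hand":-1,"slide":[5,-35,-4],"spin":0},{"hand":-1,"slide":[5,-30,-4],"spin":0},{"hand":-1,"slide":[5,-15,0],"spin":0},{"hand":-1,"slide":[0,0,0],"spin":0},{"hand":-1,"slide":[0,0,0],"spin":0}]}}

```text
time: 12.15
tool_pos: [0.5384, 0.0804, 0.0455]
tool_rot: [-2.122, 1.568, 0.912]
contact_force: [0.1, 0.1, -0.5]
opening: 0.0176
```

```bash
python3 plan.py 0.5403 0.088 -0.008 1.457
```

```text
t 12.15 pos [538.4  80.4  45.5] open 17.6 F [ 0.1  0.1 -0.5] q [0.01 0.55 1.67 0.   0.92 1.68]
x axis [ 0.0018  0.0024 -1.    ] jaw yaw -1.6787
slide now [53.5 -7.6 -1. ]
spin 0.0058 rows 0.03900202628044259 slide after spin [53.5 -7.6 -0.9]
```

Call:
{"name": "send_rows", "arguments": {"motion": [{"hand":-1,"slide":[10,-7.5,-1],"spin":0.006},{"hand":-1,"slide":[12,0,0],"spin":0},{"hand":-1,"slide":[10,0,0],"spin":0},{"hand":-1,"slide":[0,0,0],"spin":0},{"hand":-1,"slide":[0,0,0],"spin":0}]}}

```text
time: 12.65
tool_pos: [0.54, 0.0848, 0.0104]
tool_rot: [-1.782, 1.569, 1.241]
contact_force: [0.4, -0.3, -1.0]
opening: 0.0179
```

```bash
python3 plan.py 0.5403 0.088 -0.008 1.457; python3 - <<'E'
from cell import vision
import cv2,pickle
p=vision.read_camera('scene'); pickle.dump(p,open('s8.pkl','wb'))
a=cv2.resize(p['pixels'][110:250,180:330],None,fx=4,fy=4,interpolation=cv2.INTER_CUBIC)
cv2.imwrite('pics/s8.png',cv2.convertScaleAbs(a,alpha=1.8))
E
```

```text
t 12.65 pos [540.   84.8  10.4] open 17.9 F [ 0.4 -0.3 -1. ] q [0.01 0.61 1.69 0.   0.84 1.7 ]
x axis [ 6.0e-04  1.8e-03 -1.0e+00] jaw yaw -1.6898
slide now [18.4 -3.2  0.1]
spin -0.0052 rows 0.034428124299577964 slide after spin [18.4 -3.2  0. ]
```

View pics/s8.png

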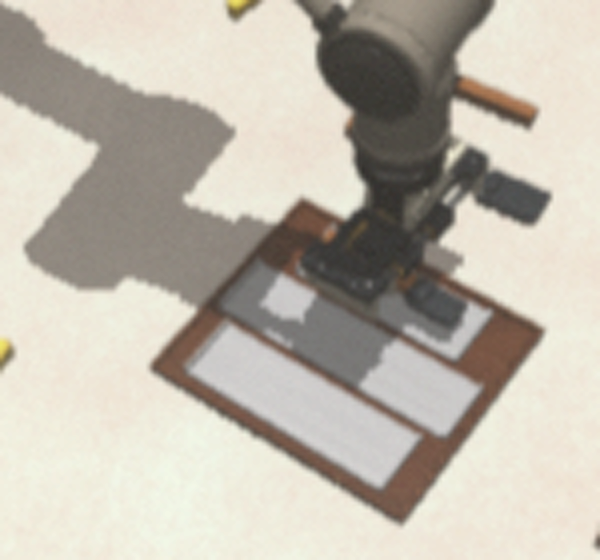

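Call:
{"name": "send_rows", "arguments": {"motion": [{"hand":-1,"slide":[7,-3,0],"spin":0},{"hand":-1,"slide":[6,0,0],"spin":0},{"hand":-1,"slide":[3,0,0],"spin":0},{"hand":-1,"slide":[0,0,0],"spin":0}]}}

```text
time: 13.1
tool_pos: [0.5408, 0.0878, -0.0063]
tool_rot: [-2.212, 1.568, 0.811]
contact_force: [0.4, -0.0, -0.4]
opening: 0.0179
```

```bash
python3 plan.py 0.5403 0.088 -0.0085 1.457
```

```text
t 13.1 pos [540.8  87.8  -6.3] open 17.9 F [ 0.4 -0.  -0.4] q [0.02 0.63 1.7  0.   0.81 1.71]
x axis [ 0.0017  0.0018 -1.    ] jaw yaw -1.6901
slide now [ 2.2 -0.1  0.5]
spin -0.0055 rows 0.03656906278382836 slide after spin [ 2.2 -0.1  0.5]
```

Call:
{"name": "send_rows", "arguments": {"motion": [{"hand":-1,"slide":[1.5,0,0],"spin":0},{"hand":-1,"slide":[0,0,0],"spin":0},{"hand":-0.4,"slide":[0,0,0],"spin":0},{"hand":-0.4,"slide":[0,0,0],"spin":0},{"hand":0,"slide":[0,0,0],"spin":0},{"hand":0,"slide":[0,0,0],"spin":0},{"hand":0,"slide":[0,0,0],"spin":0},{"hand":0,"slide":[0,0,0],"spin":0}]}}

```text
time: 13.9
tool_pos: [0.5417, 0.0879, -0.007]
tool_rot: [-2.587, 1.566, 0.436]
contact_force: [0.0, -0.2, -0.0]
opening: 0.0459
```

Call:
{"name": "send_rows", "arguments": {"motion": [{"hand":0,"slide":[-15,0,0],"spin":0},{"hand":0,"slide":[-30,0,0],"spin":0},{"hand":0,"slide":[-30,0,0],"spin":0},{"hand":0,"slide":[-20,0,0],"spin":0},{"hand":0,"slide":[0,-20,20],"spin":0},{"hand":0,"slide":[0,-30,20],"spin":0},{"hand":0,"slide":[0,-30,0],"spin":0},{"hand":0,"slide":[0,-30,0],"spin":0}]}}

```text
time: 14.7
tool_pos: [0.514, 0.2014, 0.0925]
tool_rot: [-2.649, 1.567, 0.367]
contact_force: [0.3, -0.6, -0.8]
opening: 0.046
```

```bash
python3 plan.py 0.513 0.251 0.03 1.541; python3 - <<'E'
from cell import vision
import cv2,pickle
from meas import *
p=vision.read_camera('scene'); pickle.dump(p,open('s9.pkl','wb'))
q=vision.read_camera('top'); pickle.dump(q,open('t9.pkl','wb'))
a=cv2.resize(p['pixels'][110:250,180:330],None,fx=4,fy=4,interpolation=cv2.INTER_CUBIC)
cv2.imwrite('pics/s9.png',cv2.convertScaleAbs(a,alpha=1.8))
cv2.imwrite('pics/t9.png',cv2.resize(q['pixels'][100:260,130:330],None,fx=4,fy=4,interpolation=cv2.INTER_CUBIC))
E
```

```text
t 14.7 pos [514.  201.4  92.5] open 46.0 F [ 0.3 -0.6 -0.8] q [0.23 0.5  1.61 0.   1.03 1.93]
x axis [ 0.0039  0.0015 -1.    ] jaw yaw -1.6967
slide now [ 62.6 -48.9   7.5]
spin -0.0961 rows 0.6410914395197248 slide after spin [ 62.6 -49.4   2.7]
```

View pics/s9.png

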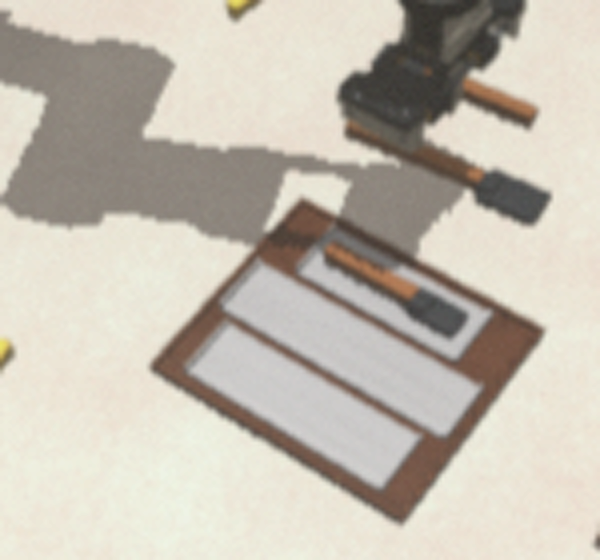

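View pics/t9.png

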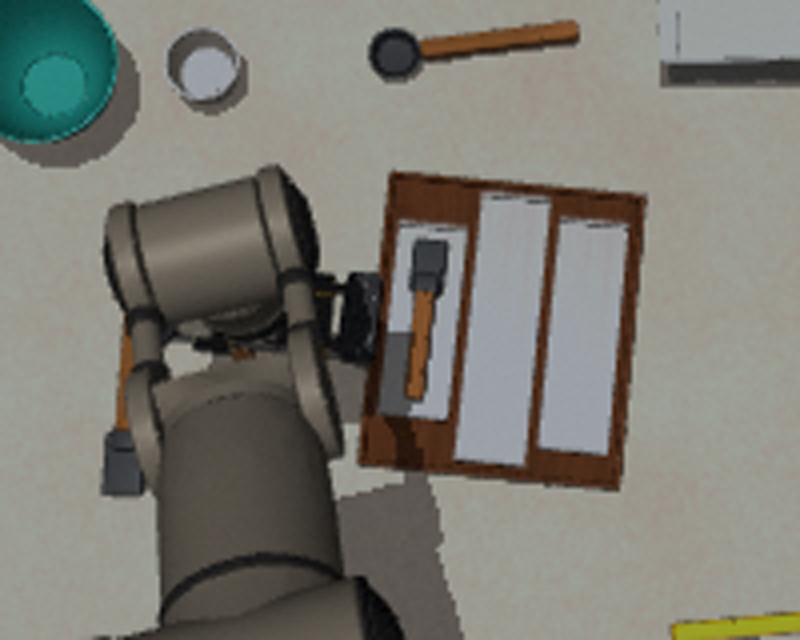

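```bash
cat >> meas.py <<'E'
def tool(p,roi,zh,thr,hl,L,sgn,dark):
    for uv in sub(p,roi,lambda c:(c[...,2]-c[...,0]>thr),8):
        r=rect(p,uv,zh); a=r[2]; off=(L-hl)/2*sgn
        print(' handle',r[:3],'-> origin',(r[0]+off*np.array([np.cos(a),np.sin(a)])).round(1))
    for uv in sub(p,roi,lambda c:(c[...,2]-c[...,0]>thr)|(c.sum(-1)<dark),8):
        print(' whole',rect(p,uv,zh-.006)[:3])
E
python3 - <<'E'
from meas import *
p=pickle.load(open('t9.pkl','rb')); tool(p,(231,158,245,202),.028,40,100,150,1,250)
p=pickle.load(open('s9.pkl','rb')); tool(p,(258,168,299,196),.028,30,100,150,1,150)
E
```

```text
handle (array([514.9,  89.5]), array([17.2, 98.9]), np.float32(-0.119)) -> origin [539.7  86.5]
 whole (array([535.2,  85.9]), array([ 32.9, 156.7]), np.float32(-0.104))
 handle (array([515.5,  89. ]), array([16.3, 96.1]), np.float32(-0.119)) -> origin [540.3  86. ]
 whole (array([543.7, 117.7]), array([ 13.2, 142.4]), np.float32(-0.119))
 whole (array([539.5,  83.7]), array([ 29.8, 150.5]), np.float32(-0.155))
```

The small spatula is within 1 mm of its cradle centre. Next is the large one, at (513, 251).

Call:
{"name": "send_rows", "arguments": {"motion": [{"hand":0,"slide":[0,-25,2],"spin":-0.096},{"hand":0,"slide":[20,-24,0],"spin":0},{"hand":0,"slide":[20,0,0],"spin":0},{"hand":0,"slide":[20,0,0],"spin":0},{"hand":0,"slide":[0,0,0],"spin":0},{"hand":0,"slide":[0,0,0],"spin":0}]}}

```text
time: 15.4
tool_pos: [0.5168, 0.2522, 0.0313]
tool_rot: [-2.885, 1.565, 0.236]
contact_force: [-0.5, -0.7, 0.1]
opening: 0.0459
```

```bash
python3 plan.py 0.5135 0.2515 -0.019 1.541
```

```text
t 15.4 pos [516.8 252.2  31.3] open 45.9 F [-0.5 -0.7  0.1] q [ 0.32  0.61  1.6  -0.    0.93  1.91]
x axis [ 0.0057  0.0014 -1.    ] jaw yaw -1.5919
slide now [50.3  0.8  3.6]
spin 0.0087 rows 0.05827089462186212 slide after spin [50.3  0.8  3.6]
```

Call:
{"name": "send_rows", "arguments": {"motion": [{"hand":0,"slide":[14,0.8,3.5],"spin":0.009},{"hand":0,"slide":[14,0,0],"spin":0},{"hand":0,"slide":[12,0,0],"spin":0},{"hand":0,"slide":[8,0,0],"spin":0},{"hand":0,"slide":[0,0,0],"spin":0},{"hand":0,"slide":[0,0,0],"spin":0}]}}

```text
time: 16.0
tool_pos: [0.517, 0.2505, -0.0154]
tool_rot: [-2.862, 1.559, 0.248]
contact_force: [0.0, 0.8, 0.3]
opening: 0.046
```

```bash
python3 plan.py 0.5135 0.2515 -0.019 1.541
```

```text
t 16.0 pos [517.  250.5 -15.4] open 46.0 F [0.  0.8 0.3] q [ 0.32  0.68  1.64 -0.    0.82  1.92]
x axis [ 0.0116  0.0029 -0.9999] jaw yaw -1.6026
slide now [ 3.6 -0.9  3.6]
spin -0.002 rows 0.013520529645506667 slide after spin [ 3.6 -0.9  3.6]
```

Call:
{"name": "send_rows", "arguments": {"motion": [{"hand":0,"slide":[2,-1,3.5],"spin":0},{"hand":0,"slide":[1,0,0],"spin":0},{"hand":0,"slide":[0,0,0],"spin":0},{"hand":-1,"slide":[0,0,0],"spin":0},{"hand":-1,"slide":[0,0,0],"spin":0},{"hand":-1,"slide":[0,0,0],"spin":0},{"hand":-1,"slide":[0,0,0],"spin":0},{"hand":-1,"slide":[0,0,0],"spin":0}], "grip_force": 30}}

```text
time: 16.8
tool_pos: [0.5144, 0.2523, -0.017]
tool_rot: [-2.847, 1.556, 0.264]
contact_force: [-0.3, 0.7, -0.1]
opening: 0.0172
```

Call:
{"name": "send_rows", "arguments": {"motion": [{"hand":-1,"slide":[0,0,0],"spin":0},{"hand":-1,"slide":[0,0,0],"spin":0}]}}

```text
time: 17.0
tool_pos: [0.5143, 0.2523, -0.017]
tool_rot: [-2.845, 1.556, 0.265]
contact_force: [1.1, -0.4, 0.5]
opening: 0.0177
```

```bash
python3 plan.py 0.532 0.0145 0.06 1.457
```

```text
t 17.0 pos [514.3 252.3 -17. ] open 17.7 F [ 1.1 -0.4  0.5] q [ 0.32  0.68  1.65 -0.    0.81  1.93]
x axis [ 0.0144  0.0039 -0.9999] jaw yaw -1.6021
slide now [-77.7 236.8 -26.2]
spin 0.0825 rows 0.5505439355278717 slide after spin [-77.7 233.8 -45.6]
```

Call:
{"name": "send_rows", "arguments": {"motion": [{"hand":-1,"slide":[-15,0,0],"spin":0},{"hand":-1,"slide":[-25,0,0],"spin":0},{"hand":-1,"slide":[-25,0,0],"spin":0.04},{"hand":-1,"slide":[-12,20,-5],"spin":0.04},{"hand":-1,"slide":[0,35,-8],"spin":0},{"hand":-1,"slide":[0,35,-8],"spin":0},{"hand":-1,"slide":[0,35,-8],"spin":0},{"hand":-1,"slide":[0,35,-8],"spin":0}]}}

```text
time: 17.8
tool_pos: [0.5313, 0.0878, 0.0611]
tool_rot: [-2.756, 1.559, 0.279]
contact_force: [1.3, 0.0, -1.4]
opening: 0.0178
```

```bash
python3 plan.py 0.5326 0.0145 0.04 1.457
```

```text
t 17.8 pos [531.3  87.8  61.1] open 17.8 F [ 1.3  0.  -1.4] q [0.02 0.51 1.68 0.   0.93 1.69]
x axis [ 0.0115  0.0033 -0.9999] jaw yaw -1.6774
slide now [20.9 72.8 -8.8]
spin 0.0071 rows 0.047687798760906966 slide after spin [20.9 72.8 -9.3]
```

Call:
{"name": "send_rows", "arguments": {"motion": [{"hand":-1,"slide":[0,30,-5],"spin":0.007},{"hand":-1,"slide":[5,25,-4],"spin":0},{"hand":-1,"slide":[10,10,0],"spin":0},{"hand":-1,"slide":[10,0,0],"spin":0},{"hand":-1,"slide":[0,0,0],"spin":0},{"hand":-1,"slide":[0,0,0],"spin":0}]}}

```text
time: 18.4
tool_pos: [0.5325, 0.0169, 0.0334]
tool_rot: [-2.678, 1.561, 0.345]
contact_force: [0.7, -0.7, -1.4]
opening: 0.018
```

```bash
python3 plan.py 0.5326 0.0145 -0.006 1.457
```

```text
t 18.4 pos [532.5  16.9  33.4] open 18.0 F [ 0.7 -0.7 -1.4] q [-0.12  0.55  1.72  0.01  0.86  1.57]
x axis [ 0.0094  0.0034 -0.9999] jaw yaw -1.69
slide now [39.4  2.6 -0. ]
spin -0.0054 rows 0.03627106775307488 slide after spin [39.4  2.6 -0. ]
```

Call:
{"name": "send_rows", "arguments": {"motion": [{"hand":-1,"slide":[12,2.5,0],"spin":0},{"hand":-1,"slide":[12,0,0],"spin":0},{"hand":-1,"slide":[10,0,0],"spin":0},{"hand":-1,"slide":[0,0,0],"spin":0},{"hand":-1,"slide":[0,0,0],"spin":0}]}}

```text
time: 18.9
tool_pos: [0.5322, 0.0175, -0.004]
tool_rot: [-2.6, 1.561, 0.427]
contact_force: [-0.4, 0.7, -0.7]
opening: 0.0178
```

```bash
python3 plan.py 0.5326 0.0145 -0.006 1.457
```

```text
t 18.9 pos [532.2  17.5  -4. ] open 17.8 F [-0.4  0.7 -0.7] q [-0.11  0.61  1.75  0.01  0.78  1.57]
x axis [ 0.0085  0.0039 -1.    ] jaw yaw -1.6855
slide now [ 2.   3.  -0.8]
spin -0.0009 rows 0.006282664178457537 slide after spin [ 2.   3.  -0.7]
```

Call:
{"name": "send_rows", "arguments": {"motion": [{"hand":-1,"slide":[0,3,-0.5],"spin":0},{"hand":-1,"slide":[1.5,0,0],"spin":0},{"hand":-1,"slide":[0,0,0],"spin":0}]}}

```text
time: 19.2
tool_pos: [0.5329, 0.0143, -0.0051]
tool_rot: [-2.658, 1.56, 0.369]
contact_force: [-0.1, 0.9, -1.6]
opening: 0.0173
```

```bash
python3 plan.py 0.5326 0.0145 -0.006 1.457
```

```text
t 19.2 pos [532.9  14.3  -5.1] open 17.3 F [-0.1  0.9 -1.6] q [-0.12  0.61  1.75  0.01  0.78  1.56]
x axis [ 0.0097  0.0037 -0.9999] jaw yaw -1.6854
slide now [ 0.9 -0.2  0.3]
spin -0.0008 rows 0.005633774762899151 slide after spin [ 0.9 -0.2  0.3]
```

Call:
{"name": "send_rows", "arguments": {"motion": [{"hand":-1,"slide":[1.5,0,0],"spin":0},{"hand":-1,"slide":[0,0,0],"spin":0},{"hand":-0.4,"slide":[0,0,0],"spin":0},{"hand":-0.4,"slide":[0,0,0],"spin":0},{"hand":0,"slide":[0,0,0],"spin":0},{"hand":0,"slide":[0,0,0],"spin":0},{"hand":0,"slide":[0,0,0],"spin":0},{"hand":0,"slide":[0,0,0],"spin":0}]}}

```text
time: 20.0
tool_pos: [0.5342, 0.014, -0.0053]
tool_rot: [-2.775, 1.557, 0.252]
contact_force: [0.2, 0.6, 0.7]
opening: 0.0459
```

Call:
{"name": "send_rows", "arguments": {"motion": [{"hand":0,"slide":[-15,0,0],"spin":0},{"hand":0,"slide":[-30,0,0],"spin":0},{"hand":0,"slide":[-30,0,0],"spin":-0.03},{"hand":0,"slide":[-20,-30,5],"spin":-0.03},{"hand":0,"slide":[0,-40,8],"spin":0},{"hand":0,"slide":[0,-40,8],"spin":0},{"hand":0,"slide":[0,-40,8],"spin":0},{"hand":0,"slide":[0,-40,8],"spin":0}]}}

```text
time: 20.8
tool_pos: [0.5084, 0.2069, 0.0946]
tool_rot: [-2.83, 1.555, 0.249]
contact_force: [0.6, -0.2, -0.2]
opening: 0.0463
```

```bash
python3 plan.py 0.476 0.3565 0.04 1.518
```

```text
t 20.8 pos [508.4 206.9  94.6] open 46.3 F [ 0.6 -0.2 -0.2] q [0.25 0.48 1.62 0.   1.02 1.88]
x axis [ 0.015   0.0038 -0.9999] jaw yaw -1.633
slide now [  54.6 -147.    42.4]
spin -0.0094 rows 0.06280194745659345 slide after spin [  54.6 -147.4   41. ]
```

Call:
{"name": "send_rows", "arguments": {"motion": [{"hand":0,"slide":[0,-35,10],"spin":-0.009},{"hand":0,"slide":[0,-35,10],"spin":0},{"hand":0,"slide":[0,-35,10],"spin":0},{"hand":0,"slide":[10,-25,8],"spin":0},{"hand":0,"slide":[20,0,0],"spin":0},{"hand":0,"slide":[15,0,0],"spin":0},{"hand":0,"slide":[0,0,0],"spin":0},{"hand":0,"slide":[0,0,0],"spin":0}]}}

```text
time: 21.6
tool_pos: [0.4744, 0.3515, 0.0491]
tool_rot: [-2.743, 1.552, 0.354]
contact_force: [-0.6, 0.6, -0.9]
opening: 0.0459
```

```bash
python3 plan.py 0.4765 0.3565 -0.019 1.518; python3 - <<'E'
from cell import vision
from meas import *
p=vision.read_camera('scene'); pickle.dump(p,open('s10.pkl','wb'))
q=vision.read_camera('top'); pickle.dump(q,open('t10.pkl','wb'))
a=cv2.resize(p['pixels'][110:250,180:330],None,fx=2.6,fy=2.6,interpolation=cv2.INTER_CUBIC)
b=cv2.resize(q['pixels'][120:260,140:290],None,fx=2.6,fy=2.6,interpolation=cv2.INTER_CUBIC)
cv2.imwrite('pics/s10.png',cv2.convertScaleAbs(cv2.hconcat([a,b]),alpha=1.5))
tool(q,(248,145,268,220),.028,40,154,220,1,250)
tool(q,(231,158,245,202),.028,40,100,150,1,250)
tool(p,(225,170,300,228),.028,30,154,220,1,150)
E
```

```text
t 21.6 pos [474.4 351.5  49.1] open 45.9 F [-0.6  0.6 -0.9] q [ 0.51  0.61  1.55 -0.    0.97  2.13]
x axis [ 0.0173  0.0064 -0.9998] jaw yaw -1.6151
slide now [68.2 -4.6 -0.7]
spin 0.0085 rows 0.05670963765101099 slide after spin [68.2 -4.6 -0.7]
 handle (array([511.3,   5. ]), array([ 71.2, 240.5]), np.float32(-0.018)) -> origin [544.3   4.4]
 handle (array([499.6,  16.3]), array([ 17. , 152.6]), np.float32(-0.114)) -> origin [532.4  12.5]
 whole (array([625.4,   3.7]), array([73.4, 86.7]), np.float32(-0.01))
 whole (array([531.5,  13.4]), array([ 46.2, 220.4]), np.float32(-0.125))
 whole (array([516.,   5.]), array([ 71.5, 249.1]), np.float32(-0.018))
 handle (array([515. ,  89.8]), array([17.8, 99. ]), np.float32(-0.119)) -> origin [539.8  86.8]
 whole (array([538.1,  85.5]), array([ 33. , 150.9]), np.float32(-0.104))
 handle (array([515.7,  89. ]), array([16.2, 95.7]), np.float32(-0.118)) -> origin [548.5  85.1]
 handle (array([499.9,  15.9]), array([ 15.6, 149.8]), np.float32(-0.116)) -> origin [532.7  12.1]
 whole (array([539.8,  83.5]), array([ 30.1, 150.4]), np.float32(-0.155))
 whole (array([531.5,   8.1]), array([ 41., 220.]), np.float32(-0.109))
 whole (array([654.1, -31.4]), array([26.3, 88.7]), np.float32(1.443))
```

View pics/s10.png

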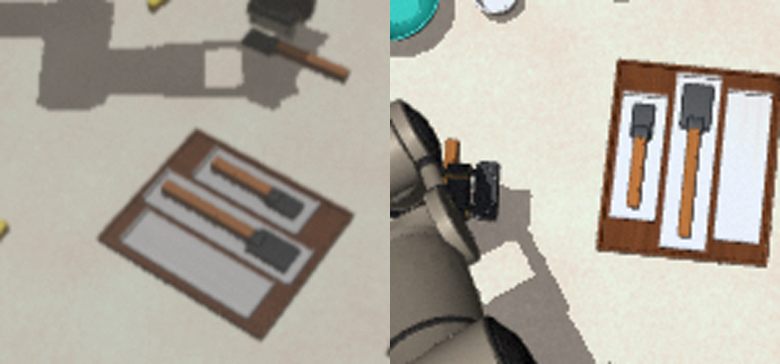

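Call:
{"name": "send_rows", "arguments": {"motion": [{"hand":0,"slide":[20,-4.5,-0.5],"spin":0.008},{"hand":0,"slide":[20,0,0],"spin":0},{"hand":0,"slide":[12,0,0],"spin":0},{"hand":0,"slide":[6,0,0],"spin":0},{"hand":0,"slide":[0,0,0],"spin":0},{"hand":0,"slide":[0,0,0],"spin":0}]}}

```text
time: 22.3
tool_pos: [0.481, 0.3567, -0.0047]
tool_rot: [-2.683, 1.542, 0.403]
contact_force: [0.0, 0.7, -0.9]
opening: 0.0456
```

```bash
python3 plan.py 0.4765 0.3565 -0.018 1.518
```

```text
t 22.3 pos [481.  356.7  -4.7] open 45.6 F [ 0.   0.7 -0.9] q [ 0.51  0.69  1.57 -0.    0.85  2.14]
x axis [ 0.0265  0.0113 -0.9996] jaw yaw -1.6267
slide now [13.2  0.7  4.8]
spin -0.0031 rows 0.0204338991914372 slide after spin [13.2  0.6  4.8]
```

Call:
{"name": "send_rows", "arguments": {"motion": [{"hand":0,"slide":[6,0.5,4.5],"spin":0},{"hand":0,"slide":[5,0,0],"spin":0},{"hand":0,"slide":[0,0,0],"spin":0}]}}

```text
time: 22.6
tool_pos: [0.4773, 0.357, -0.0149]
tool_rot: [-2.672, 1.539, 0.414]
contact_force: [-0.1, -0.5, 0.4]
opening: 0.0457
```

```bash
python3 plan.py 0.4765 0.3565 -0.018 1.518
```

```text
t 22.6 pos [477.3 357.  -14.9] open 45.7 F [-0.1 -0.5  0.4] q [ 0.52  0.7   1.59 -0.    0.82  2.15]
x axis [ 0.029   0.0127 -0.9995] jaw yaw -1.6267
slide now [3.1 0.6 0.8]
spin -0.0031 rows 0.02099983725085653 slide after spin [3.1 0.6 0.8]
```

Call:
{"name": "send_rows", "arguments": {"motion": [{"hand":0,"slide":[2.5,0.5,1],"spin":0},{"hand":0,"slide":[0,0,0],"spin":0},{"hand":-1,"slide":[0,0,0],"spin":0},{"hand":-1,"slide":[0,0,0],"spin":0},{"hand":-1,"slide":[0,0,0],"spin":0},{"hand":-1,"slide":[0,0,0],"spin":0},{"hand":-1,"slide":[0,0,0],"spin":0},{"hand":-1,"slide":[0,0,0],"spin":0}], "grip_force": 30}}

```text
time: 23.4
tool_pos: [0.4765, 0.3569, -0.0172]
tool_rot: [-2.668, 1.538, 0.417]
contact_force: [0.0, 0.3, 0.6]
opening: 0.0178
```

```bash
python3 plan.py 0.5235 -0.059 0.06 1.457
```

```text
t 23.4 pos [476.5 356.9 -17.2] open 17.8 F [0.  0.3 0.6] q [ 0.52  0.7   1.59 -0.    0.82  2.15]
x axis [ 0.0297  0.0132 -0.9995] jaw yaw -1.6266
slide now [-81.2 411.4 -72.5]
spin 0.0579 rows 0.386554788026831 slide after spin [-81.2 406.5 -96.2]
```

Call:
{"name": "send_rows", "arguments": {"motion": [{"hand":-1,"slide":[-15,0,0],"spin":0},{"hand":-1,"slide":[-25,0,0],"spin":0},{"hand":-1,"slide":[-25,0,0],"spin":0.03},{"hand":-1,"slide":[-15,20,-5],"spin":0.03},{"hand":-1,"slide":[0,40,-9],"spin":0},{"hand":-1,"slide":[0,40,-9],"spin":0},{"hand":-1,"slide":[0,40,-9],"spin":0},{"hand":-1,"slide":[0,40,-9],"spin":0}]}}

```text
time: 24.2
tool_pos: [0.4961, 0.1723, 0.0718]
tool_rot: [-2.623, 1.529, 0.41]
contact_force: [0.9, -0.4, -0.9]
opening: 0.0176
```

```bash
python3 plan.py 0.5235 -0.0595 0.06 1.457
```

```text
t 24.2 pos [496.1 172.3  71.8] open 17.6 F [ 0.9 -0.4 -0.9] q [0.18 0.46 1.74 0.01 0.9  1.85]
x axis [ 0.0382  0.0166 -0.9991] jaw yaw -1.6797
slide now [  9.  227.6 -52.2]
spin 0.0049 rows 0.03267781405298113 slide after spin [  9.  227.3 -53.3]
```

Call:
{"name": "send_rows", "arguments": {"motion": [{"hand":-1,"slide":[0,25,-6],"spin":0.005},{"hand":-1,"slide":[0,25,-6],"spin":0},{"hand":-1,"slide":[0,25,-6],"spin":0},{"hand":-1,"slide":[0,25,-6],"spin":0},{"hand":-1,"slide":[0,25,-6],"spin":0}]}}

```text
time: 24.7
tool_pos: [0.513, 0.0371, 0.0766]
tool_rot: [-2.677, 1.523, 0.347]
contact_force: [-0.3, -0.8, -0.2]
opening: 0.0173
```

```bash
python3 plan.py 0.5235 -0.0595 0.04 1.457
```

```text
t 24.7 pos [513.   37.1  76.6] open 17.3 F [-0.3 -0.8 -0.2] q [-0.09  0.44  1.77  0.03  0.89  1.58]
x axis [ 0.045   0.0163 -0.9989] jaw yaw -1.6873
slide now [ 35.4  95.5 -20.2]
spin -0.0027 rows 0.018052503563807654 slide after spin [ 35.4  95.6 -19.9]
```

Call:
{"name": "send_rows", "arguments": {"motion": [{"hand":-1,"slide":[5,40,-8],"spin":0},{"hand":-1,"slide":[15,40,-8],"spin":0},{"hand":-1,"slide":[15,0,0],"spin":0},{"hand":-1,"slide":[0,0,0],"spin":0},{"hand":-1,"slide":[0,0,0],"spin":0}]}}

```text
time: 25.2
tool_pos: [0.5243, -0.051, 0.046]
tool_rot: [-2.775, 1.515, 0.246]
contact_force: [0.0, -0.1, -0.4]
opening: 0.018
```

```bash
python3 plan.py 0.5235 -0.0595 -0.007 1.457
```

```text
t 25.2 pos [524.3 -51.   46. ] open 18.0 F [ 0.  -0.1 -0.4] q [-0.26  0.5   1.77  0.04  0.82  1.41]
x axis [ 0.0543  0.0136 -0.9984] jaw yaw -1.6911
slide now [52.7  9.6  2.5]
spin -0.0065 rows 0.043135591670877604 slide after spin [52.7  9.6  2.6]
```

Call:
{"name": "send_rows", "arguments": {"motion": [{"hand":-1,"slide":[20,9,2.5],"spin":0},{"hand":-1,"slide":[20,0,0],"spin":0},{"hand":-1,"slide":[6,0,0],"spin":0},{"hand":-1,"slide":[0,0,0],"spin":0}]}}

```text
time: 25.6
tool_pos: [0.5261, -0.0568, 0.0037]
tool_rot: [-2.829, 1.508, 0.197]
contact_force: [0.3, 0.0, -0.6]
opening: 0.0175
```

```bash
python3 plan.py 0.5235 -0.0595 -0.007 1.457
```

```text
t 25.6 pos [526.1 -56.8   3.7] open 17.5 F [ 0.3  0.  -0.6] q [-0.27  0.57  1.8   0.04  0.72  1.38]
x axis [ 0.0614  0.0122 -0.998 ] jaw yaw -1.6859
slide now [10.5  3.2  2.9]
spin -0.0013 rows 0.008979739526014309 slide after spin [10.5  3.2  2.9]
```

Call:
{"name": "send_rows", "arguments": {"motion": [{"hand":-1,"slide":[3,3,2.5],"spin":0},{"hand":-1,"slide":[3,0,0],"spin":0},{"hand":-1,"slide":[0,0,0],"spin":0}]}}

```text
time: 25.9
tool_pos: [0.5248, -0.0588, -0.0003]
tool_rot: [-2.853, 1.505, 0.175]
contact_force: [-1.6, -0.3, -1.1]
opening: 0.0178
```

```bash
python3 plan.py 0.5235 -0.0595 -0.007 1.457
```

```text
t 25.9 pos [ 5.248e+02 -5.880e+01 -3.000e-01] open 17.8 F [-1.6 -0.3 -1.1] q [-0.28  0.57  1.81  0.04  0.7   1.38]
x axis [ 0.0647  0.0115 -0.9978] jaw yaw -1.6838
slide now [6.6 0.9 1.6]
spin 0.0008 rows 0.0052764386938761116 slide after spin [6.6 0.9 1.6]
```

Call:
{"name": "send_rows", "arguments": {"motion": [{"hand":-1,"slide":[2,1,1.5],"spin":0}]}}

```text
time: 26.0
tool_pos: [0.5239, -0.0597, -0.0018]
tool_rot: [-2.861, 1.504, 0.167]
contact_force: [0.2, -0.0, -0.7]
opening: 0.0176
```

Call:
{"name": "send_rows", "arguments": {"motion": [{"hand":-1,"slide":[2,0,0.5],"spin":0}]}}

```text
time: 26.1
tool_pos: [0.5235, -0.0597, -0.0038]
tool_rot: [-2.864, 1.503, 0.164]
contact_force: [-0.2, -0.4, -0.1]
opening: 0.0179
```

Call:
{"name": "send_rows", "arguments": {"motion": [{"hand":-1,"slide":[1.5,0,0.5],"spin":0}]}}

```text
time: 26.2
tool_pos: [0.5235, -0.0598, -0.0051]
tool_rot: [-2.87, 1.503, 0.158]
contact_force: [1.9, 1.0, 3.0]
opening: 0.0179
```

```bash
python3 plan.py 0.5235 -0.0595 -0.007 1.457
```

```text
t 26.2 pos [523.5 -59.8  -5.1] open 17.9 F [1.9 1.  3. ] q [-0.28  0.58  1.82  0.05  0.68  1.37]
x axis [ 0.0674  0.0107 -0.9977] jaw yaw -1.6837
slide now [ 1.9 -0.2  0.1]
spin 0.0009 rows 0.005842379221009415 slide after spin [ 1.9 -0.2  0.1]
```

Contact (3 N). I'll release and withdraw upward.

Call:
{"name": "send_rows", "arguments": {"motion": [{"hand":-0.5,"slide":[0,0,0],"spin":0},{"hand":-0.5,"slide":[0,0,0],"spin":0},{"hand":0,"slide":[0,0,0],"spin":0},{"hand":0,"slide":[0,0,0],"spin":0},{"hand":0,"slide":[0,0,0],"spin":0},{"hand":0,"slide":[0,0,0],"spin":0}]}}

```text
time: 26.8
tool_pos: [0.5233, -0.0598, -0.0052]
tool_rot: [-2.868, 1.503, 0.16]
contact_force: [0.2, -0.9, -0.7]
opening: 0.0456
```

Call:
{"name": "send_rows", "arguments": {"motion": [{"hand":0,"slide":[-20,0,0],"spin":0},{"hand":0,"slide":[-35,0,0],"spin":0},{"hand":0,"slide":[-35,0,0],"spin":0},{"hand":0,"slide":[-20,30,10],"spin":0},{"hand":0,"slide":[0,40,20],"spin":0},{"hand":0,"slide":[0,40,20],"spin":0},{"hand":0,"slide":[0,40,20],"spin":0},{"hand":0,"slide":[0,0,0],"spin":0}]}}

```text
time: 27.6
tool_pos: [0.4278, -0.2068, 0.1022]
tool_rot: [-2.924, 1.501, 0.109]
contact_force: [-0.1, 0.3, 0.1]
opening: 0.0459
```

```bash
python3 - <<'E'
from cell import vision,observe
from meas import *
print(observe()['time'],observe()['tool_pos'])
p=vision.read_camera('scene'); pickle.dump(p,open('s11.pkl','wb'))
q=vision.read_camera('top'); pickle.dump(q,open('t11.pkl','wb'))
a=cv2.resize(p['pixels'][110:310,180:380],None,fx=1.95,fy=1.95,interpolation=cv2.INTER_CUBIC)
b=cv2.resize(q['pixels'][90:290,190:390],None,fx=1.95,fy=1.95,interpolation=cv2.INTER_CUBIC)
cv2.imwrite('pics/s11.png',cv2.convertScaleAbs(cv2.hconcat([a,b]),alpha=1.5))
W=pts(q)
for n,L,hl,s,c in (('S',150,100,1,(540,87)),('L',220,154,1,(532,13.5)),('M',185,127,-1,(523.5,-60))):
    u=proj(q,np.array([c[0]/1000,c[1]/1000,.028]))[0]; print(n,u)
    roi=(int(u[0])-10,int(u[1])-36,int(u[0])+11,int(u[1])+37)
    tool(q,roi,.028,40,hl,L,s,250)
    us=proj(p,np.array([c[0]/1000,c[1]/1000,.028]))[0]; roi=(int(us[0])-36,int(us[1])-28,int(us[0])+37,int(us[1])+29); print(' scene'); tool(p,roi,.028,30,hl,L,s,0)
    ax=np.array([np.cos(-.114),np.sin(-.114)])
    for d in (-L/2+12,-20,0,20,L/2-12):
        x=(np.array(c)+d*ax)/1000; uu=proj(q,np.array([*x,.028]))[0].round().astype(int); print('   h at',d,(W[uu[1]-1:uu[1]+2,uu[0],2].mean()*1000).round(1),end='')
    print()
E
```

```text
27.6 [ 0.4278483  -0.20679467  0.10216818]
S [234.94390459 178.84792148]
 handle (array([570.2,  93. ]), array([ 69.2, 207.6]), np.float32(-0.115)) -> origin [595.   90.1]
 handle (array([515. ,  89.5]), array([17.2, 99. ]), np.float32(-0.117)) -> origin [539.8  86.6]
 handle (array([466. ,  90.7]), array([ 75.1, 111.4]), np.float32(-0.016)) -> origin [491.   90.3]
 whole (array([566.9,  94.6]), array([ 70.3, 219.5]), np.float32(-0.122))
 whole (array([538.1,  85.5]), array([ 33. , 150.9]), np.float32(-0.104))
 whole (array([473.6,  91.1]), array([ 75.5, 125.7]), np.float32(-0.009))
 scene
 handle (array([515.6,  88.8]), array([16.3, 96.2]), np.float32(-0.115)) -> origin [540.4  85.9]
 handle (array([500. ,  15.6]), array([ 16. , 150.2]), np.float32(-0.115)) -> origin [524.8  12.7]
 whole (array([513.7,  92.8]), array([16.4, 96.7]), np.float32(-0.115))
 whole (array([497.9,  19.2]), array([ 16., 151.]), np.float32(-0.115))
   h at -63.0 32.1   h at -20 30.4   h at 0 29.2   h at 20 28.6   h at 63.0 20.1
L [255.19339792 180.69539591]
 handle (array([580.2,  13.3]), array([ 76.8, 174. ]
[... 1348 characters left out ...]
), np.float32(-0.024)) -> origin [438.1 -56.6]
 whole (array([563.1, -59.6]), array([ 77. , 201.1]), np.float32(-0.017))
 whole (array([521.6, -60.1]), array([ 38.5, 187.4]), np.float32(-0.096))
 whole (array([475.3, -57.6]), array([ 75.2, 163. ]), np.float32(-0.024))
 scene
 handle (array([500.1,  15.6]), array([ 16., 150.]), np.float32(-0.115)) -> origin [471.3  18.9]
 handle (array([550.3, -65.3]), array([ 15.8, 124.5]), np.float32(-0.114)) -> origin [521.5 -62. ]
 whole (array([498. ,  19.2]), array([ 16. , 150.8]), np.float32(-0.115))
 whole (array([548.6, -62.1]), array([ 15.9, 125.2]), np.float32(-0.114))
   h at -80.5 21.1   h at -20 27.9   h at 0 32.1   h at 20 32.0   h at 80.5 27.8
```

View pics/s11.png

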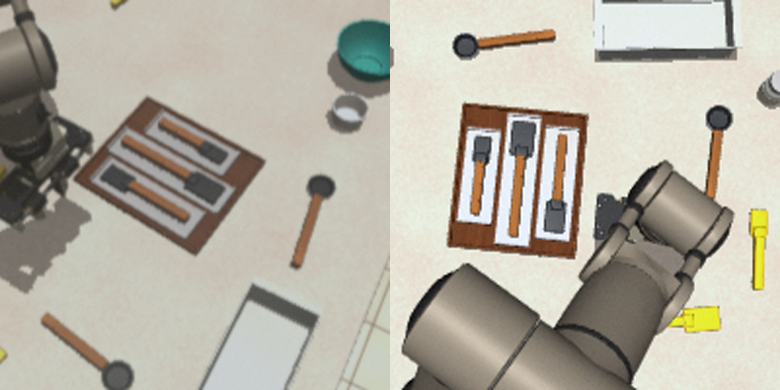

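All three sit in their cradles: origins are within about 2 mm, heights are about 30 mm over the handles, and yaw is about -0.115. I'll check the spoons, then hand in.

Call:
{"name": "send_rows", "arguments": {"motion": [{"hand":0,"slide":[-10,0,0],"spin":0},{"hand":0,"slide":[0,0,0],"spin":0},{"hand":0,"slide":[0,0,0],"spin":0}]}}

```text
time: 28.0
tool_pos: [0.4303, -0.2016, 0.1133]
tool_rot: [-2.903, 1.5, 0.136]
contact_force: [0.1, 0.3, -0.2]
opening: 0.0457
```

```bash
python3 - <<'E'
from meas import *
for f in ('scene0','s11'):
    p=pickle.load(open(f+'.pkl','rb'))
    for roi in ((328,196,354,250),(198,268,250,312)):
        for uv in sub(p,roi,lambda c:(c[...,2]-c[...,0]>30),8): print(f,rect(p,uv,.018)[:3])
from cell import job,observe
o=observe(); print(o['time'],o['contact_force'].round(1),abs(o['qvel']).max())
job.hand_in()
E
```

```text
scene0 (array([806.2,  12.6]), array([ 15.6, 148.6]), np.float32(-1.454))
scene0 (array([ 552.4, -354.9]), array([ 15.3, 131.6]), np.float32(-0.169))
s11 (array([806.2,  12.6]), array([ 16. , 148.9]), np.float32(-1.455))
s11 (array([ 552.4, -354.9]), array([ 15.6, 131.8]), np.float32(-0.17))
28.0 [ 0.1  0.3 -0.2] 0.020373913483761278
the job is handed in; nothing more can be done
```

All three flat-headed spatulas are lying in the cradles made for their lengths, and I handed the job in at about 28 s of the 86 s allowed. Hand-in reports no verdict, so the results below rest on my last camera checks.

| Spatula | Distance from cradle centre | Yaw difference from cradle | Handle top (30 mm if flat on the plate) |
|---|---|---|---|
| Small | under 1.5 mm | under 0.01 rad | 28.6–32 mm |
| Large | under 2 mm | under 0.01 rad | 28–33 mm |
| Medium | about 2–3 mm | under 0.01 rad | 28–32 mm |

- **Flatness:** depth readings are noisy by a few millimetres, so the handle heights only roughly confirm that each spatula lies flat.
- **Spoons and robot:** neither spoon moved measurably. At hand-in the gripper was open and clear, about 110 mm up by its own reading, with no contact force.

**What disagreed along the way:**
- **Height reading:** the reported tool height was about 23.5 mm too low, so the first grasp closed on air above the small spatula. I found the offset by touching down on the bare table and corrected for it from then on.
- **Tool tilt:** the tool slowly tilted during the moves, reaching about 0.07 rad by the last placing. The medium spatula therefore went down slightly tilted until release, but showed no clear tilt in the last check.

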